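# Take the whetstone out of its lidded tub and hold it level

### The arm

A 6-joint arm with a two-finger parallel gripper is mounted at the origin on the work surface. World frame = base frame: x ahead of the robot, y to its left, z up, the work surface at z = 0. Lengths are in m, angles in rad, forces in N, time in s.
With the tool pointing down it reaches from about 0.2 to 0.875 m from the base axis. Payload 3.4 kg.
Tool frame: the origin (TCP) lies on the mounting face of the last link; the fingertips stand 199 mm ahead of it and the grasp point (between the pads) lies ahead of it (manip.grip_point_offset is the z of the grasp point in the tool frame, in m); z points along the fingers, x is the direction in which the jaws open and shut, and the axes are right-handed (so a half turn about z gives the same grasp; the last joint's range is limited). The gripper opens to 94 mm and grips with 3 to 60 N. Pads are 16 mm wide; open, the fingers measure 119 mm over their backs; the gripper's body (75 mm by 177 mm) begins 78 mm behind the grasp point.
Start: joints at [1.069, 0.276, 1.505, -0, 1.361, -0.121], TCP at [0.214, 0.534, 0.405] pointing down, gripper open.
Joint ranges: [-2.89, 2.89], [-0.75, 2.08], [0.22, 2.7], [-1.18, 4.32], [0.11, 2.71], [-2.7, 2.7]. Speed limits (rad/s): [2.57, 2.57, 3.14, 3.14, 3.14, 3.14].

### API

Orientations are given as a rotation vector (axis times angle).
In Python, from bench import status, cams, manip gives the robot as it stands. The module is installed in compiled form; this text tells all that it offers.
- The arm moves only by the tool drive_tool, never from a script. Its argument "targets" is one flat list of numbers, 5 for each row, row after row: the gripper command: -1 is fully open, 1 is shut, values between are in proportion, then the shift along the tool's x, y, z in mm, then the turn about the tool's z in rad. A call has 1 to 8 rows; each row shifts and turns the pose as measured when the row begins, along the tool's axes as they then stand; what a row does not reach is not made up. A row lasts 1/12 s, in which the tool goes at most 41.7 mm and 7.16 degrees, less where a joint would pass 70% of its speed; a pose out of reach is approached as far as the arm can. A call with a gripper value outside its range is refused whole. The fingers move at their own pace and stop on an object; "newtons" is the grip in N (left out, the last holds). Time passes only in rows, so rows that do not move let the fingers close. It gives the time, the measured TCP pose, the force and the opening at its end, in the units of the state.
- status.read_state(): the state, without advancing time (a new reading comes with each control period).
- cams.read_camera(name): name is "scene" or "side" or "wrist"; returns the picture (420x560x3 uint8, red, green, blue); there is no depth.
- cams.camera_model(name): a dict with "K" (3x3 intrinsics, pixels), "xyz" and "orientation" of the camera in the world; the wrist camera has in their place "hand_eye" (4x4, takes a point from camera to tool coordinates, whose origin is the TCP and whose axes are the tool frame's). Camera axes: x right, y down, z forward; pixel columns grow to the right and rows downward; lengths in m; the calibration is good to about 2 mm. The wrist camera is an equidistant fisheye: a pixel r from the principal point sees the ray r / f radians off the axis. A picture is of the moment at which its call begins: read the wrist's pose just before it. camera_model takes no time and is no camera call.
- manip.hand_in(): hands the job in, once; it reports no verdict.
The state is a dict: "time": time; "joint_pos": joint angles; "joint_vel": joint speeds; "joint_efforts": joint torques, N m; "tool_pos": TCP position; "tool_rot": TCP orientation; "wrist_force": force on the tool from outside, world axes, zero at the start; "moment": the same for the moment, N m; "grip_width": opening from 0.0 (shut) to 1.0 (fully open).
Only numpy, scipy, OpenCV 4.12 (cv2) and the standard library are available. Lean on these libraries where they do the work, as an engineer would, in place of code of your own. Each camera call takes 0.05 s, during which the arm holds its last target.

### The job

Take the lid of the whetstone tub by its upright tab, tip that end well up while the other end still rests on the tub, then lift the lid off and lay it down, right way up, centred on the rubber mat. Then lift the whetstone straight up out of the tub, keeping it level, and hold it level and still over the middle of the tub, about 10 cm above the rim, for at least three seconds; the program finishes while still holding it there. Leave the oil can, mug, slip stone and honing rod where they are.

Things in the scene. Friction and masses are not known exactly. Their poses are not given: they have to be found in the camera images.
- tub: Open rectangular sheet-steel tub fixed to the bench, outside 220 (its x) x 150 (y) x 70 mm high, walls and floor 5 mm. Origin: centre of its underside, on the bench; z up; rim 70 mm above it. Two wooden cross strips (12 mm wide, at x = -55 and +55 mm, tops 22 mm above the origin) carry the stone; between them the floor is free.
- lid: Loose aluminium lid, about 170 g, on the tub's rim. Plate 232 (x, along tub's x) x 162 x 4 mm; frame under it, 204 x 134 mm outside, 8 mm deep, fits inside the rim with 3 mm play and carries the lid when laid down. Origin: centre of the frame's underside, 62 mm above tub's origin when seated; z up. Upright wooden tab at x = -85 mm (end nearer the robot): 10 mm thick (x), 44 wide, 34 high.
- lid_tab (a point): centre of the top of the lid's upright tab, at (-85, 0, 46) mm in the lid's frame
- lid_far (a point): point on the underside of the lid's plate at the end away from the tab, at (110, 0, 8) mm in the lid's frame; it lies over the outer edge of the tub's rim when seated, and the lid tips up about it
- stone: Two-layer whetstone (pale over grey), a plain bar 180 (its x) x 52 (y) x 30 mm high, about 620 g, balancing at mid length. Lies flat on the tub's cross strips under the lid, underside 22 mm above the tub's origin, within 13 mm of the tub's middle and nearly along its x; at least 30 mm free between each long side and the wall. Origin: centre of its underside; z up.
- mat: Flat black rubber mat fixed to the bench beside the tub (left or right of it), 260 (along its x) x 190 (y) x 4 mm. Origin: centre of its underside, on the bench.
- oiler: brass oil can with a round 68 mm body and a pointed spout, 125 mm high; bystander; origin: centre of its underside
- mug: white mug, 76 mm across, 85 mm high; bystander; origin: centre of its underside
- slip: small reddish slip stone, 100 x 35 x 14 mm, lying flat; bystander; origin: centre of its underside
- honing_rod: honing rod lying on the bench: dark wooden handle (100 x 26 x 22 mm) and thin steel rod, 290 mm long over all along its x; bystander; origin: at bench height under the joint of handle and rod, handle towards -x

How it is judged:
By the outcome, as a careful person would: the job done as asked, in the order asked, and still so for the second after the job is handed in, while the arm keeps its last pose, push and grip.
It also fails if it takes over 72 s, if anything falls off the work surface, if the arm or the gripper's body presses on something with over 40 N, if the wrist force passes 120 N, or if a joint passes its speed limit or range.

## Working session

There is one attempt and no reset: what is moved stays moved. The work goes in short steps, Python scripts to look and compute and a tool call to move; the robot and the scene stay as the last step left them, time stands still between calls to the robot, and variables do not carry over. Pictures are saved under pics/ and viewed, and the job is handed in when it is done.

Besides the shell and the picture viewer there is one more tool, called as name(argument=value, ...) on one line, values as JSON. drive_tool: Moves the arm, as the interface text tells. Its arguments: {"type":"object","properties":{"targets":{"type":"array","items":{"type":"number"}},"newtons":{"type":"number"}},"required":["targets"]}

```bash
mkdir -p pics; ls; cat > h.py <<'E'
import numpy as np, cv2
from scipy.spatial.transform import Rotation as R
from bench import status, cams, manip
def save(name, f):
    im=cams.read_camera(name); cv2.imwrite('pics/'+f, im[:,:,::-1]); return im
def Rm(o):
    o=np.array(o,float)
    return o if o.shape==(3,3) else R.from_rotvec(o).as_matrix()
def ray(name,uv,st=None):
    m=cams.camera_model(name);K=np.array(m['K'])
    uv=np.atleast_2d(np.array(uv,float))
    x=(uv[:,0]-K[0,2])/K[0,0]; y=(uv[:,1]-K[1,2])/K[1,1]
    if name!='wrist':
        d=np.c_[x,y,np.ones(len(x))]; return np.array(m['xyz']), d@Rm(m['orientation']).T
    r=np.hypot(x,y)+1e-12; d=np.c_[np.sin(r)*x/r,np.sin(r)*y/r,np.cos(r)]
    H=np.array(m['hand_eye']); T=np.eye(4); T[:3,:3]=Rm(st['tool_rot']); T[:3,3]=st['tool_pos']
    W=T@H; return W[:3,3], d@W[:3,:3].T
def plane(name,uv,z,st=None):
    c,d=ray(name,uv,st); return c+d*((z-c[2])/d[:,2])[:,None]
def proj(name,P,st=None):
    P=np.atleast_2d(np.array(P,float)); m=cams.camera_model(name);K=np.array(m['K'])
    if name!='wrist':
        p=(P-np.array(m['xyz']))@Rm(m['orientation']); return np.c_[K[0,0]*p[:,0]/p[:,2]+K[0,2],K[1,1]*p[:,1]/p[:,2]+K[1,2]]
    H=np.array(m['hand_eye']); T=np.eye(4); T[:3,:3]=Rm(st['tool_rot']); T[:3,3]=st['tool_pos']; W=np.linalg.inv(T@H)
    p=P@W[:3,:3].T+W[:3,3]; rr=np.hypot(p[:,0],p[:,1]); th=np.arctan2(rr,p[:,2])
    return np.c_[K[0,0]*th*p[:,0]/rr+K[0,2],K[1,1]*th*p[:,1]/rr+K[1,2]]
E
python3 - <<'E'
from h import *
st=status.read_state(); print(st); print(manip.grip_point_offset)
print(cams.camera_model('scene'));print(cams.camera_model('side'));print(cams.camera_model('wrist'))
print(Rm(st['tool_rot']))
for n in ['scene','side','wrist']: save(n,n+'0.png')
E
```

```text
pics
{'time': 0.0, 'joint_pos': array([ 1.06897671e+00,  2.76557173e-01,  1.50612549e+00,  7.94838951e-06,
        1.36068369e+00, -1.21026265e-01]), 'joint_vel': array([-0.00090708,  0.00083847, -0.00066233,  0.00013623,  0.00025018,
       -0.00083823]), 'joint_efforts': array([ 7.65501482e-04, -4.04603934e+01, -2.37220395e+01,  7.02043693e-02,
        3.49063135e-02, -1.47560690e-04]), 'tool_pos': array([0.21361532, 0.53361407, 0.40382904]), 'tool_rot': array([ 2.60103856e+00,  1.76044144e+00, -2.48392532e-03]), 'wrist_force': array([0.44221457, 0.38787079, 0.20991276]), 'moment': array([ 0.00865191,  0.01071005, -0.0313224 ]), 'grip_width': 0.9996231962392255}
0.1804
{'K': array([[414.66618406,   0.        , 288.45348134],
       [  0.        , 414.66618406, 208.98482322],
       [  0.        ,   0.        ,   1.        ]]), 'xyz': array([ 1.09810005, -0.50963665,  1.06375591]), 'orientation': array([-2.3344685 , -1.00427152,  0.31969419])}
{'K': array([[416.3888382 ,   0.        , 279.33028899],
       [  0.        , 416.3888382 , 213.36631627],
       [  0.        ,   0.        ,   1.        ]]), 'xyz': array([0.30774622, 0.97508278, 0.88704909]), 'orientation': array([-0.42895757,  2.68571914, -1.30372523])}
{'K': array([[325.1922621 ,   0.        , 278.59203436],
       [  0.        , 325.1922621 , 209.48459041],
       [  0.        ,   0.        ,   1.        ]]), 'hand_eye': array([[ 9.99999839e-01,  5.46874159e-04, -1.51330329e-04,
         5.92560164e-04],
       [-4.89476821e-04,  9.66288704e-01,  2.57460485e-01,
        -7.49406818e-02],
       [ 2.87027274e-04, -2.57460369e-01,  9.66288816e-01,
         1.91862845e-02],
       [ 0.00000000e+00,  0.00000000e+00,  0.00000000e+00,
         1.00000000e+00]])}
[[ 3.71657904e-01  9.28369357e-01 -8.60004813e-04]
 [ 9.28368087e-01 -3.71658833e-01 -1.55128196e-03]
 [-1.75979102e-03 -2.21854822e-04 -9.99998427e-01]]
```

View pics/scene0.png

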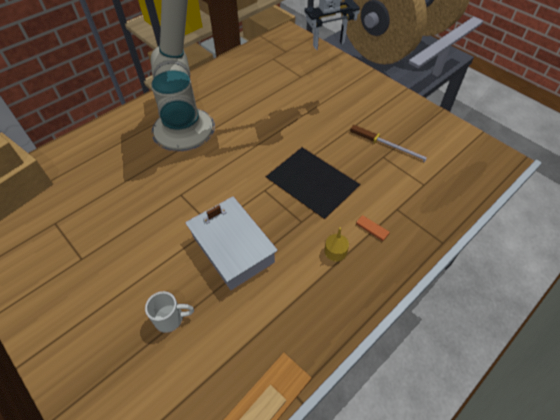

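View pics/side0.png

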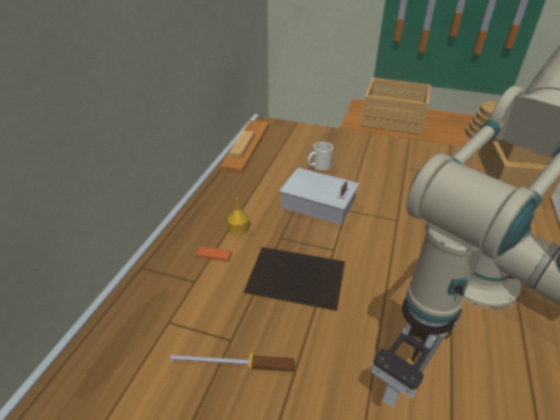

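View pics/wrist0.png

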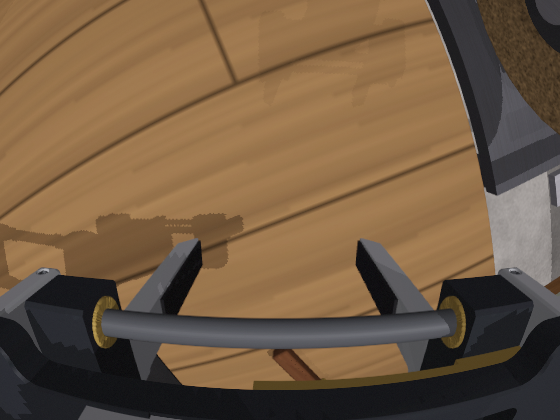

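The scene view shows the tub with lid around (230,240), tab at (214,212), mat (313,181) to the tub's left (+y), mug (165,312), oiler (337,246), slip (372,229) and rod (385,142). Next I'll measure the lid, tab and mat.

```bash
python3 - <<'E'
from h import *
for n,c,mc,tc in [('scene',(232,240),(313,181),(214,212)),('side',(320,187),(295,277),(344,188))]:
    im=cv2.imread(f'pics/{n}0.png')
    print(n,im[c[1],c[0]],im[mc[1],mc[0]],im[tc[1],tc[0]])
    hsv=cv2.cvtColor(im,cv2.COLOR_BGR2HSV)
    g=im.astype(int)
    for nm,cc,z in [('lid',c,0.074),('mat',mc,0.004)]:
        mask=(np.abs(g-g[cc[1],cc[0]]).max(2)<(22 if nm=='lid' else 15)).astype(np.uint8)
        if nm=='lid': mask=cv2.morphologyEx(mask,cv2.MORPH_CLOSE,np.ones((3,3)))
        k,l,s,ce=cv2.connectedComponentsWithStats(mask)
        m=(l==l[cc[1],cc[0]]).astype(np.uint8)
        cs,_=cv2.findContours(m,cv2.RETR_EXTERNAL,cv2.CHAIN_APPROX_NONE)
        ct=max(cs,key=cv2.contourArea)[:,0,:]
        ct=cv2.convexHull(ct)[:,0,:]
        P=plane(n,ct,z)[:,:2]
        r=cv2.minAreaRect((P*1000).astype(np.float32)); print(nm,r, cv2.boxPoints(r).round(1).tolist())
        cv2.polylines(im,[ct.astype(np.int32)],True,(0,0,255) if nm=='lid' else (0,255,0),1)
    x,y=(c[0]+mc[0])//2,(c[1]+mc[1])//2
    crop=im[y-95:y+95,x-130:x+130]
    cv2.imwrite(f'pics/{n}_m.png',cv2.resize(crop,None,fx=3,fy=3))
    # tab dark pixels
    lo=hsv[...,2]<110
    print('tabpx',im[tc[1]-6:tc[1]+7:3,tc[0]-9:tc[0]+10:3].sum(2))
E
```

```text
scene [177 170 161] [36 35 32] [13 25 43]
lid ((532.8329467773438, -191.51483154296875), (160.32366943359375, 229.7007598876953), 82.72734832763672) [[408.79998779296875, -256.5], [636.5999755859375, -285.6000061035156], [656.9000244140625, -126.5], [429.1000061035156, -97.5]]
mat ((510.464111328125, 166.76580810546875), (253.13082885742188, 184.6245574951172), 4.346789836883545) [[377.29998779296875, 249.1999969482422], [391.29998779296875, 65.0999984741211], [643.7000122070312, 84.30000305175781], [629.7000122070312, 268.3999938964844]]
tabpx [[338 332 336 323 240 372 507]
 [331 368 297 174 100 185 437]
 [495 170 116  81  82 101 445]
 [517 102  88  79 243 508 472]
 [443 222 196 451 506 509 512]]
side [180 178 172] [40 47 51] [48 61 81]
lid ((530.288330078125, -190.53781127929688), (157.11961364746094, 227.47454833984375), 82.76432037353516) [[407.6000061035156, -254.10000610351562], [633.2000122070312, -282.79998779296875], [653.0, -126.9000015258789], [427.3999938964844, -98.30000305175781]]
mat ((507.0276184082031, 169.7183074951172), (251.94610595703125, 183.0802001953125), 4.327561378479004) [[374.5, 251.5], [388.29998779296875, 68.9000015258789], [639.5, 87.9000015258789], [625.7000122070312, 270.5]]
tabpx [[528 534 528 414 421 255 255]
 [524 534 482 245 404 525 522]
 [529 532 345 190 408 519 523]
 [534 523 286 247 477 520 255]
 [537 509 262 412 500 519 353]]
```

The fits agree between both views: lid centre ≈ (531.5, -191) mm, yaw -7.3°; mat centre ≈ (508.7, 168) mm, yaw 4.3°. I'll turn the tool first, then travel.

drive_tool(targets=[-1, 0, 0, 0, -0.1, -1, 0, 0, 0, -0.1, -1, -15, 8, 0, -0.054, -1, -30, 14, 0, 0, -1, -30, 14, 0, 0, -1, -30, 14, 0, 0, -1, -30, 14, 0, 0, -1, -30, 14, 0, 0], newtons=8)

```text
time: 0.82
tool_pos: [0.2716, 0.3598, 0.3998]
tool_rot: [-2.333, -2.102, 0.008]
wrist_force: [0.7, -0.5, 1.1]
grip_width: 0.999
```

```bash
cat >> h.py <<'E'
def rel(pos,yaw_toolx=None):
    st=status.read_state(); M=Rm(st['tool_rot']); d=M.T@(np.array(pos)-st['tool_pos'])*1000
    a=np.degrees(np.arctan2(M[1,0],M[0,0]))
    t=None if yaw_toolx is None else -np.radians(yaw_toolx-a)
    print('t',round(st['time'],2),'pos',st['tool_pos'].round(4),'yawx',a.round(2),'F',np.round(st['wrist_force'],1),'w',round(st['grip_width'],3),'| rel mm',d.round(1),'turn',t)
E
python3 -c "
from h import *
rel([.4472,-.1803,.38],82.73)"
```

```text
t 0.82 pos [0.2716 0.3598 0.3998] yawx 84.05 F [ 0.7 -0.5  1.1] w 0.999 | rel mm [-518.9  230.7   20.4] turn 0.02300644604467813
```

drive_tool(targets=[-1, -34, 15, 1, 0, -1, -34, 15, 1, 0, -1, -34, 15, 1, 0, -1, -34, 15, 1, 0, -1, -34, 15, 1, 0, -1, -34, 15, 1, 0, -1, -34, 15, 1, 0, -1, -34, 15, 1, 0])

```text
time: 1.48
tool_pos: [0.3624, 0.064, 0.3915]
tool_rot: [2.327, 2.11, -0.004]
wrist_force: [0.5, -0.1, 0.6]
grip_width: 1.0
```

drive_tool(targets=[-1, -34, 15, 1, 0, -1, -34, 15, 1, 0, -1, -34, 15, 1, 0, -1, -34, 15, 1, 0, -1, -34, 15, 1, 0, -1, -34, 15, 1, 0, -1, -10, 5, 1, 0, -1, 0, 0, 0, 0])

```text
time: 2.15
tool_pos: [0.437, -0.177, 0.3838]
tool_rot: [2.335, 2.096, -0.003]
wrist_force: [0.2, 0.9, -0.3]
grip_width: 1.0
```

```bash
python3 -c "
from h import *
rel([.4472,-.1803,.38],82.73)"
```

```text
t 2.15 pos [ 0.437  -0.177   0.3838] yawx 83.82 F [ 0.2  0.9 -0.3] w 1.0 | rel mm [-2.1 10.5  3.8] turn 0.019056424750144286
```

drive_tool(targets=[-1, -2, 10, 4, 0.019, -1, 0, 0, 0, 0])

```text
time: 2.32
tool_pos: [0.4468, -0.1798, 0.379]
tool_rot: [2.361, 2.071, -0.002]
wrist_force: [0.1, -0.5, -0.7]
grip_width: 1.0
```

```bash
python3 - <<'E'
from h import *
rel([.4472,-.1803,.2784],82.73)
st=status.read_state(); im=save('wrist','w1.png')
E
```

```text
t 2.32 pos [ 0.4468 -0.1798  0.379 ] yawx 82.51 F [ 0.1 -0.5 -0.7] w 1.0 | rel mm [ -0.2   0.5 100.6] turn -0.0037671711446859027
```

View pics/w1.png

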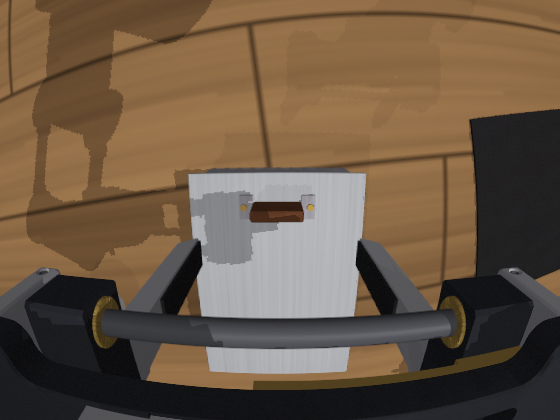

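```bash
python3 - <<'E'
from h import *
im=cv2.imread('pics/w1.png'); st=status.read_state()
cv2.imwrite('pics/w1z.png',cv2.resize(im[150:260,180:380],None,fx=4,fy=4,interpolation=cv2.INTER_CUBIC))
sc=cv2.imread('pics/scene0.png'); sd=cv2.imread('pics/side0.png')
a=cv2.resize(sc[190:240,180:250],None,fx=5,fy=5,interpolation=cv2.INTER_CUBIC); b=cv2.resize(sd[165:215,310:380],None,fx=5,fy=5,interpolation=cv2.INTER_CUBIC)
cv2.imwrite('pics/z.png',np.hstack([a,b]))
th=np.radians(-7.27)
def L(x,y,z): return [.5315+(x*np.cos(th)-y*np.sin(th))/1e3,-.191+(x*np.sin(th)+y*np.cos(th))/1e3,.062+z/1e3]
pts=[L(x,y,46) for x,y in [(-90,22),(-90,-22),(-80,22),(-80,-22)]]
print(proj('wrist',pts,st).round(1).tolist()); print(proj('wrist',[L(-116,81,12),L(-116,-81,12),L(116,81,12),L(116,-81,12)],st).round(1).tolist())
E
```

```text
[[304.4, 214.6], [249.9, 214.7], [304.1, 226.4], [250.2, 226.5]]
[[366.2, 176.8], [188.6, 177.1], [346.1, 373.2], [209.9, 373.1]]
```

View pics/w1z.png

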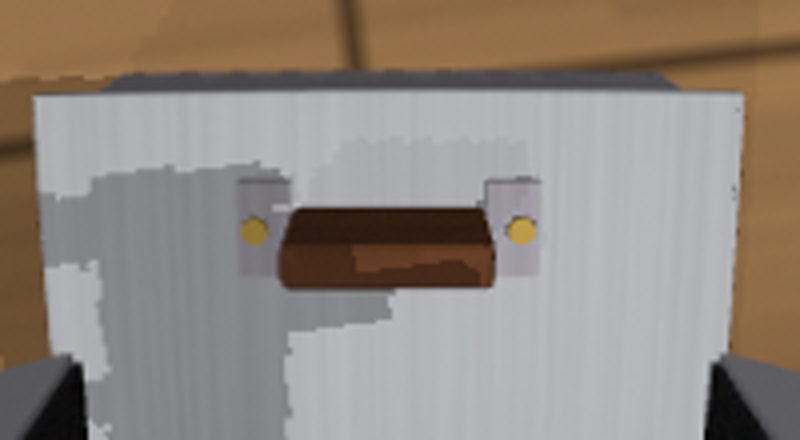

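View pics/z.png

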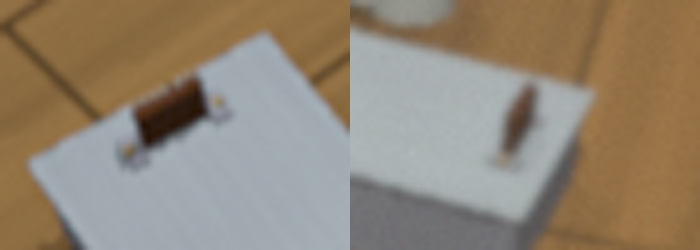

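The lid has flat screw plates beside the tab, low enough for the fingers. The wrist view puts the tab about 2–3 mm nearer the robot than my estimate, so I'll split the difference and descend.

drive_tool(targets=[-0.3, 0, -2, 20, -0.004, -0.3, 0, 0, 25, 0, -0.3, 0, 0, 25, 0, -0.3, 0, 0, 15, 0, -0.3, 0, 0, 10, 0, -0.3, 0, 0, 4, 0, -0.3, 0, 0, 0, 0], newtons=8)

```text
time: 2.95
tool_pos: [0.4431, -0.1688, 0.28]
tool_rot: [2.333, 2.094, -0.003]
wrist_force: [-0.6, -5.9, -0.6]
grip_width: 0.653
```

```bash
python3 - <<'E'
from h import *
rel([.4450,-.1802,.2794],82.73)
save('wrist','w2.png')
E
```

```text
t 2.95 pos [ 0.4431 -0.1688  0.28  ] yawx 83.81 F [-0.6 -5.9 -0.6] w 0.653 | rel mm [-11.1   3.1   0.7] turn 0.018871260992246213
```

View pics/w2.png

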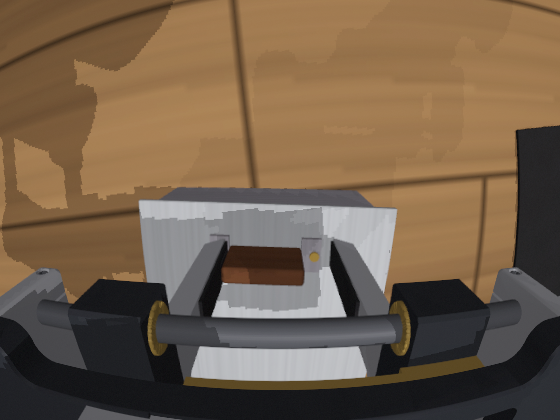

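Coming down, the tool drifted about 11 mm in +y, and the left finger touches the tab. I'll back it toward centre before closing.

drive_tool(targets=[-0.3, -6, 0, 0, 0.01, -0.3, -3, 1, 0, 0.008, -0.3, 0, 0, 0, 0])

```text
time: 3.25
tool_pos: [0.4433, -0.1763, 0.2824]
tool_rot: [2.352, 2.073, 0.001]
wrist_force: [0.8, 0.4, -0.1]
grip_width: 0.652
```

```bash
python3 - <<'E'
from h import *
rel([.4450,-.1802,.2794],82.73)
save('wrist','w3.png');save('scene','s3.png')
E
```

```text
t 3.25 pos [ 0.4433 -0.1763  0.2824] yawx 82.79 F [ 0.8  0.4 -0.1] w 0.652 | rel mm [-3.7  2.2  3. ] turn 0.0010236248931611788
```

View pics/w3.png

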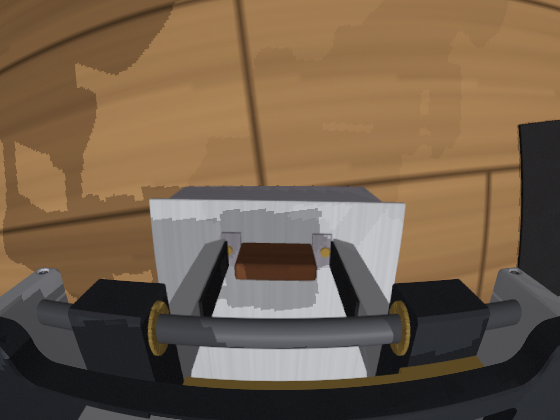

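```bash
python3 - <<'E'
from h import *
st=status.read_state(); M=Rm(st['tool_rot'])
for y in (-5,0,5):
  print(y,proj('wrist',[M@[x,y/1e3,.1744]+st['tool_pos'] for x in(-.022,.022)],st).round(1).tolist())
im=cv2.imread('pics/w3.png')
cv2.imwrite('pics/w3z.png',cv2.resize(im[190:300,180:380],None,fx=4,fy=4,interpolation=cv2.INTER_CUBIC))
E
```

```text
-5 [[235.5, 261.9], [319.5, 262.0]]
0 [[236.0, 270.5], [319.1, 270.5]]
5 [[236.4, 278.8], [318.6, 278.9]]
```

View pics/w3z.png

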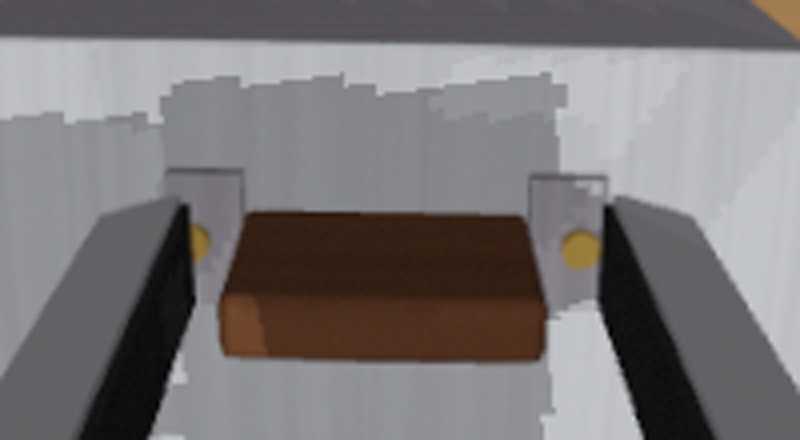

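drive_tool(targets=[-0.3, -1, 0, 3, 0, -0.1, 0, 0, 0, 0, 0.3, 0, 0, 0, 0, 1, 0, 0, 0, 0, 1, 0, 0, 0, 0, 1, 0, 0, 0, 0], newtons=8)

```text
time: 3.85
tool_pos: [0.4429, -0.1777, 0.2793]
tool_rot: [2.35, 2.073, -0.0]
wrist_force: [-0.0, -0.4, 0.4]
grip_width: 0.471
```

```bash
python3 - <<'E'
from h import *
rel([.4440,-.1774,.2794],82.73)
E
```

```text
t 3.85 pos [ 0.4429 -0.1777  0.2793] yawx 82.81 F [-0.  -0.4  0.4] w 0.471 | rel mm [ 0.4  1.  -0.1] turn 0.0013893038647546248
```

drive_tool(targets=[1, 0, 1, -5, 0, 1, 0, 1, -6, 0, 1, 0, 2, -7, 0, 1, 0, 2, -7, 0, 1, 0, 2, -7, 0, 1, 0, 0, 0, 0])

```text
time: 4.35
tool_pos: [0.451, -0.1779, 0.3139]
tool_rot: [2.354, 2.074, -0.0]
wrist_force: [-0.2, -1.7, -2.1]
grip_width: 0.466
```

```bash
python3 - <<'E'
from h import *
rel([.4429,-.1777,.2793],82.73)
save('wrist','w4.png');a=save('scene','s4.png');b=save('side','d4.png')
cv2.imwrite('pics/z4.png',np.hstack([cv2.resize(a[160:310,150:300],None,fx=2.6,fy=2.6),cv2.resize(b[120:270,250:400],None,fx=2.6,fy=2.6)])[:,:,::-1])
E
```

```text
t 4.35 pos [ 0.451  -0.1779  0.3139] yawx 82.77 F [-0.2 -1.7 -2.1] w 0.466 | rel mm [-0.8 -8.1 34.6] turn 0.000617419548227894
```

View pics/z4.png

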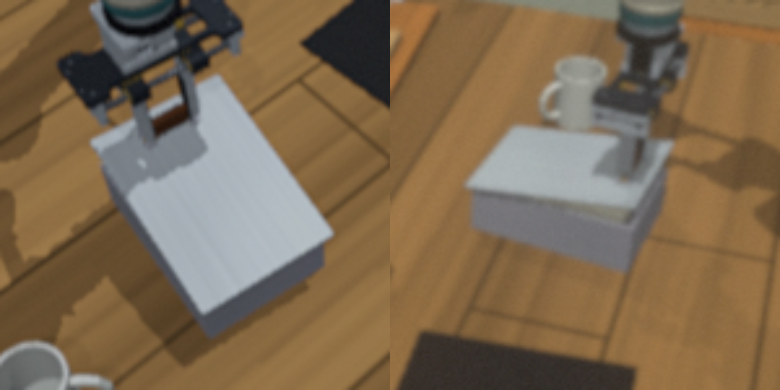

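The lid is tipping about its far edge: in the side crop the far end is on the rim and a gap shows at the tab end. I'll continue the arc.

drive_tool(targets=[1, -1, 3, -8, 0, 1, 0, 3, -8, 0, 1, 0, 4, -8, 0, 1, 0, 4, -8, 0, 1, 0, 4, -7, 0, 1, 0, 4, -7, 0, 1, 0, 5, -7, 0, 1, 0, 0, 0, 0])

```text
time: 5.17
tool_pos: [0.4794, -0.1822, 0.3705]
tool_rot: [-2.357, -2.077, 0.002]
wrist_force: [0.6, -0.5, -0.9]
grip_width: 0.469
```

```bash
python3 - <<'E'
from h import *
rel([.4429,-.1777,.2793],82.73)
a=save('scene','s5.png');b=save('side','d5.png')
cv2.imwrite('pics/z5.png',np.hstack([cv2.resize(a[160:310,150:300],None,fx=2.6,fy=2.6),cv2.resize(b[120:270,250:400],None,fx=2.6,fy=2.6)])[:,:,::-1])
E
```

```text
t 5.17 pos [ 0.4794 -0.1822  0.3705] yawx 82.76 F [ 0.6 -0.5 -0.9] w 0.469 | rel mm [ -0.  -36.7  91.2] turn 0.0004740168858378987
```

View pics/z5.png

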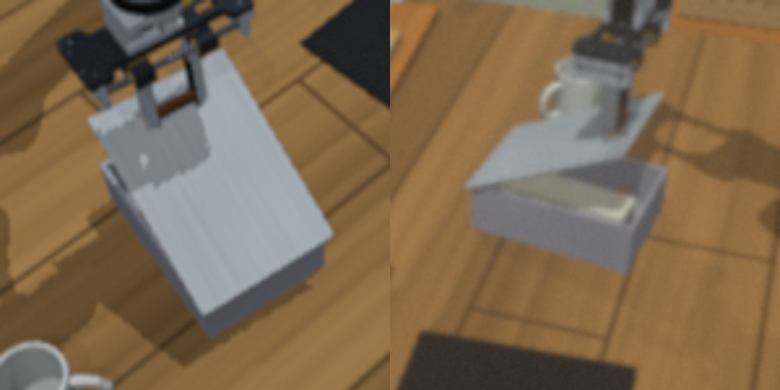

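The lid is at about 29°, with its far edge still on the rim and the whetstone visible. I'll go a bit further, then tighten.

drive_tool(targets=[1, 0, 5, -6, 0, 1, 0, 5, -5, 0, 1, 0, 6, -5, 0, 1, 0, 0, 0, 0, 1, 0, 0, 0, 0])

```text
time: 5.68
tool_pos: [0.4953, -0.1839, 0.3854]
tool_rot: [-2.353, -2.073, 0.007]
wrist_force: [0.4, -0.1, -1.6]
grip_width: 0.466
```

drive_tool(targets=[1, 0, 0, 0, 0, 1, 0, 0, 0, 0, 1, 0, 0, 0, 0, 1, 0, 0, 0, 0], newtons=55)

```text
time: 6.02
tool_pos: [0.4952, -0.1839, 0.385]
tool_rot: [-2.353, -2.072, 0.007]
wrist_force: [1.0, -1.0, -1.0]
grip_width: 0.465
```

```bash
python3 - <<'E'
from h import *
rel([.4429,-.1777,.2793],82.73)
a=save('scene','s6.png');b=save('side','d6.png')
cv2.imwrite('pics/z6.png',np.hstack([cv2.resize(a[160:310,150:300],None,fx=2.6,fy=2.6),cv2.resize(b[120:270,250:400],None,fx=2.6,fy=2.6)])[:,:,::-1])
E
```

```text
t 6.02 pos [ 0.4952 -0.1839  0.385 ] yawx 82.75 F [ 1. -1. -1.] w 0.465 | rel mm [ -0.6 -51.9 106.1] turn 0.0002943122377503296
```

View pics/z6.png

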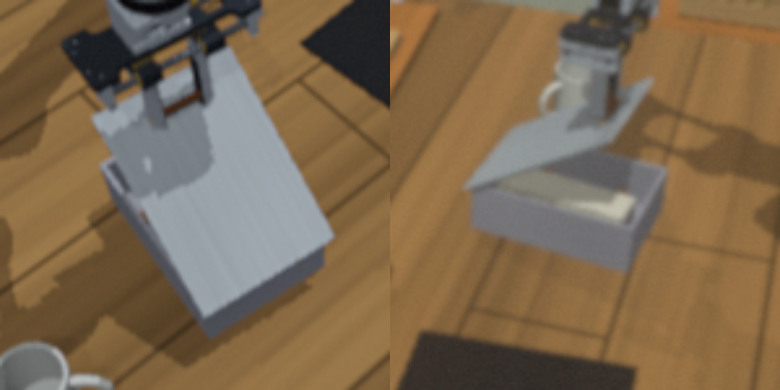

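The lid is at about 35° and the far edge is on the rim. Lifting off with the firm grip.

drive_tool(targets=[1, 0, 0, -8, 0, 1, 0, 0, -14, 0, 1, 0, 0, -18, 0, 1, 0, 0, -18, 0, 1, 0, 0, -18, 0, 1, 0, 0, -14, 0, 1, 0, 0, -6, 0, 1, 0, 0, 0, 0])

```text
time: 6.78
tool_pos: [0.494, -0.1829, 0.4857]
tool_rot: [-2.345, -2.066, 0.012]
wrist_force: [-0.3, -0.1, -1.9]
grip_width: 0.463
```

```bash
python3 - <<'E'
from h import *
rel([.4429,-.1777,.2793],82.73)
a=save('scene','s7.png');b=save('side','d7.png')
cv2.imwrite('pics/z7.png',np.hstack([cv2.resize(a[140:310,140:310],None,fx=2.3,fy=2.3),cv2.resize(b[90:260,250:420],None,fx=2.3,fy=2.3)])[:,:,::-1])
E
```

```text
t 6.78 pos [ 0.494  -0.1829  0.4857] yawx 82.78 F [-0.3 -0.1 -1.9] w 0.463 | rel mm [ -2.2 -47.8 207.3] turn 0.0008676000217651867
```

View pics/z7.png

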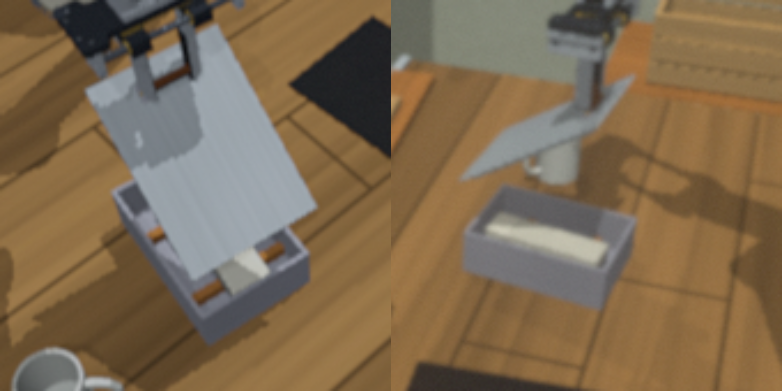

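Lid free of the tub and still held at about 35°; the stone is visible in the tub. I'll carry it to the mat, turning 11.6° to match the mat.

drive_tool(targets=[1, 8, 0, 0, -0.03, 1, 16, 0, 0, -0.045, 1, 24, 0, 0, -0.045, 1, 26, 0, 0, -0.045, 1, 26, 0, 0, -0.035, 1, 26, 0, 0, 0, 1, 26, 0, 0, 0, 1, 26, 0, 0, 0])

```text
time: 7.55
tool_pos: [0.4882, 0.0004, 0.4755]
tool_rot: [-2.099, -2.287, 0.023]
wrist_force: [0.1, 0.2, -1.7]
grip_width: 0.461
```

```bash
python3 - <<'E'
from h import *
rel([.4789,.1659,.44],94.34)
E
```

```text
t 7.55 pos [4.882e-01 4.000e-04 4.755e-01] yawx 94.87 F [ 0.1  0.2 -1.7] w 0.461 | rel mm [165.    6.2  38.2] turn 0.009326132494879662
```

drive_tool(targets=[1, 26, 1, 2, 0, 1, 26, 1, 4, 0, 1, 26, 1, 5, 0, 1, 24, 1, 5, 0, 1, 20, 1, 6, 0, 1, 14, 1, 6, 0, 1, 8, 0, 6, 0, 1, 0, 0, 0, 0])

```text
time: 8.22
tool_pos: [0.4728, 0.1606, 0.4342]
tool_rot: [-2.067, -2.292, 0.037]
wrist_force: [-0.6, 0.1, -2.7]
grip_width: 0.463
```

```bash
python3 - <<'E'
from h import *
rel([.4789,.1659,.40],94.34)
a=save('scene','s8.png');b=save('side','d8.png');
cv2.imwrite('pics/z8.png',np.hstack([cv2.resize(a[30:230,190:390],None,fx=2,fy=2),cv2.resize(b[150:350,200:400],None,fx=2,fy=2)])[:,:,::-1])
E
```

```text
t 8.22 pos [0.4728 0.1606 0.4342] yawx 95.89 F [-0.6  0.1 -2.7] w 0.463 | rel mm [ 3.8  8.5 33.9] turn 0.02704146713839375
```

View pics/z8.png

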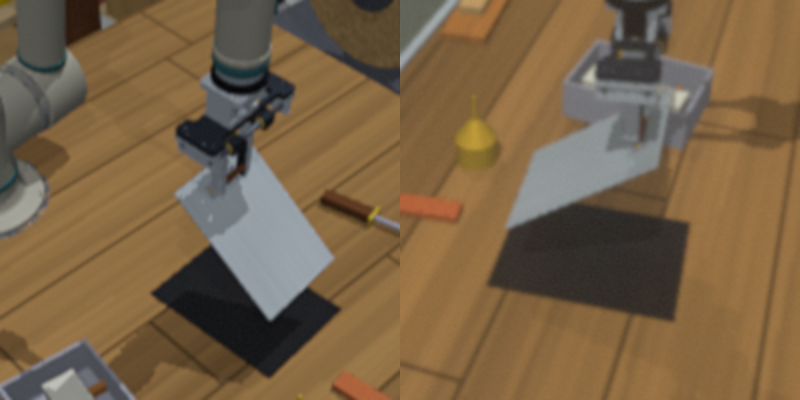

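View pics/d8.png

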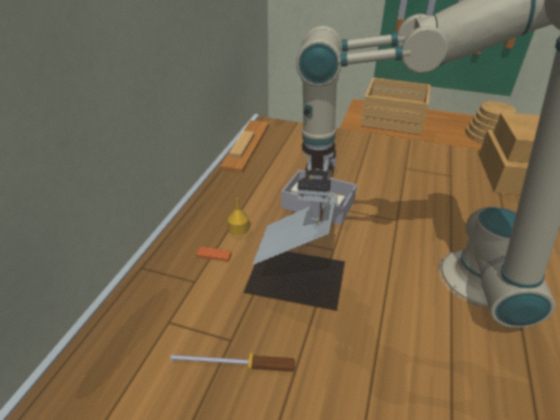

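```bash
cat >> h.py <<'E'
def tri(uv1,uv2,n1='scene',n2='side'):
    c1,d1=ray(n1,uv1);c2,d2=ray(n2,uv2);d1=d1[0]/np.linalg.norm(d1);d2=d2[0]/np.linalg.norm(d2)
    A=np.c_[d1,-d2];t=np.linalg.lstsq(A,c2-c1,rcond=None)[0]
    p,q=c1+d1*t[0],c2+d2*t[1];return (p+q)/2*1000,np.linalg.norm(p-q)*1000
def tilt():
    M=Rm(status.read_state()['tool_rot']); print('tool z',(M[:,2]*57.3).round(2),'deg')
E
python3 - <<'E'
from h import *
tilt()
st=status.read_state();M=Rm(st['tool_rot']);print('grip',(st['tool_pos']+M[:,2]*.1804).round(4))
a=cv2.imread('pics/s8.png');b=cv2.imread('pics/d8.png')
cv2.imwrite('pics/c8.png',np.hstack([cv2.resize(a[100:200,270:370],None,fx=4,fy=4,interpolation=2),cv2.resize(b[180:280,240:340],None,fx=4,fy=4,interpolation=2)]))
print(tri((356,159),(254,264)),tri((324,190),(272.5,227)))
E
```

```text
tool z [ -3.12   1.02 -57.21] deg
grip [0.4637 0.1623 0.2552]
(array([600.18312848, 260.75973219, 109.64846637]), np.float64(4.078661726798162)) (array([608.79845846, 100.06978209, 103.2630564 ]), np.float64(14.730256807094683))
```

View pics/c8.png

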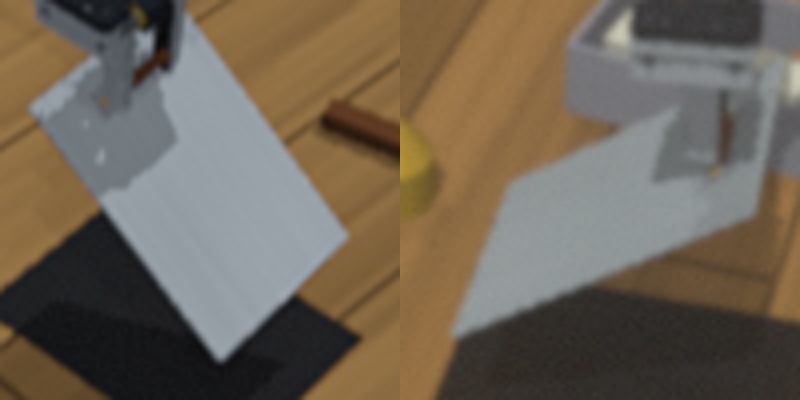

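```bash
python3 - <<'E'
from h import *
print(tri((357,159.2),(253,264.5)),tri((325.5,190.7),(267.5,226.2)))
print(tri((277.5,126.7),(331,206.5)), 'near +y scene/side?')
print(tri((317,103),(329,233.7)))
E
```

```text
(array([602.40169158, 262.81737213, 109.03341906]), np.float64(4.446297267748385)) (array([619.18769745, 101.270533  , 105.71267829]), np.float64(5.884455494192356))
(array([431.00088828,  98.20573012, 226.50885068]), np.float64(17.518435553633218)) near +y scene/side?
(array([425.97042341, 241.33617647, 242.24309401]), np.float64(23.757345366280195))
```

```bash
cat >> h.py <<'E'
def relg(g,yaw=None):
    st=status.read_state();M=Rm(st['tool_rot']); cur=st['tool_pos']+M[:,2]*.1804
    print('grip',cur.round(4),end=' '); rel(np.array(g)-M[:,2]*.1804,yaw); tilt()
E
python3 -c "
from h import *
relg([.4864,.1665,.17],94.34)"
```

```text
grip [0.4637 0.1623 0.2552] t 8.32 pos [0.4735 0.1591 0.4353] yawx 95.79 F [ 0.5 -0.6 -1.6] w 0.465 | rel mm [-0.1 27.5 83.9] turn 0.02532242376480492
tool z [ -3.12   1.02 -57.21] deg
```

drive_tool(targets=[1, 0, 4, 10, 0.013, 1, 0, 5, 14, 0.012, 1, 0, 5, 14, 0, 1, 0, 5, 14, 0, 1, 0, 5, 14, 0, 1, 0, 4, 12, 0, 1, 0, 0, 6, 0, 1, 0, 0, 0, 0])

```text
time: 8.98
tool_pos: [0.5014, 0.155, 0.3456]
tool_rot: [-2.121, -2.256, 0.034]
wrist_force: [0.0, -0.4, -1.5]
grip_width: 0.462
```

```bash
python3 - <<'E'
from h import *
relg([.4864,.1665,.1506],94.34)
a=save('scene','s9.png');b=save('side','d9.png');
cv2.imwrite('pics/z9.png',np.hstack([cv2.resize(a[100:220,250:370],None,fx=3.3,fy=3.3,interpolation=2),cv2.resize(b[190:310,230:350],None,fx=3.3,fy=3.3,interpolation=2)])[:,:,::-1])
E
```

```text
grip [0.4928 0.1577 0.1654] t 8.98 pos [0.5014 0.155  0.3456] yawx 93.53 F [ 0.  -0.4 -1.5] w 0.462 | rel mm [ 8.9 -5.2 15.2] turn -0.014148764752843764
tool z [ -2.72   0.85 -57.23] deg
```

View pics/z9.png

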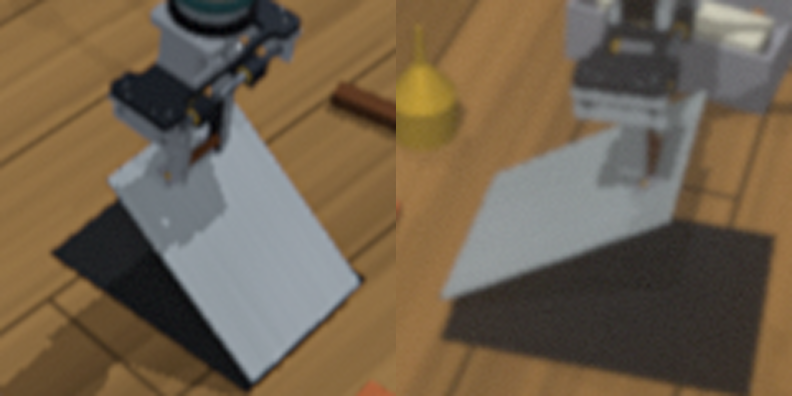

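drive_tool(targets=[1, 5, -3, 1, -0.007, 1, 4, -2, 3, -0.007, 1, 0, 0, 4, 0, 1, 0, 0, 4, 0, 1, 0, 0, 0, 0])

```text
time: 9.5
tool_pos: [0.4952, 0.165, 0.3377]
tool_rot: [-2.107, -2.276, 0.022]
wrist_force: [-0.1, 0.6, -2.6]
grip_width: 0.461
```

```bash
python3 - <<'E'
from h import *
relg([.4864,.1665,.1506],94.34)
a=save('scene','s10.png');b=save('side','d10.png');
cv2.imwrite('pics/z10.png',np.hstack([cv2.resize(a[100:220,250:370],None,fx=3.3,fy=3.3,interpolation=2),cv2.resize(b[190:310,230:350],None,fx=3.3,fy=3.3,interpolation=2)])[:,:,::-1])
E
```

```text
grip [0.4882 0.168  0.1575] t 9.5 pos [0.4952 0.165  0.3377] yawx 94.42 F [-0.1  0.6 -2.6] w 0.461 | rel mm [-1.5 -1.6  6.9] turn 0.0013829032179802888
tool z [ -2.22   0.97 -57.25] deg
```

View pics/z10.png

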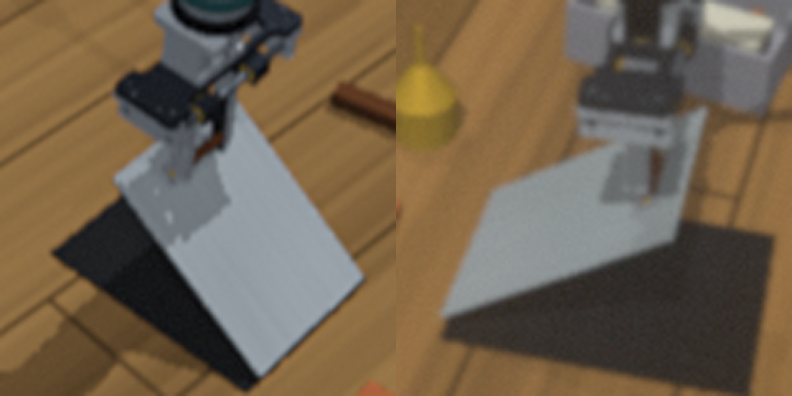

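drive_tool(targets=[1, -1, -1, 3, 0, 1, 0, 0, 3, 0, 1, 0, 0, 2, 0, 1, 0, 0, 0, 0])

```text
time: 9.93
tool_pos: [0.4944, 0.1639, 0.3299]
tool_rot: [-2.108, -2.277, 0.02]
wrist_force: [1.1, -0.8, -1.6]
grip_width: 0.463
```

```bash
python3 - <<'E'
from h import *
relg([.4864,.1665,.1506],94.34)
a=save('scene','s11.png');b=save('side','d11.png');
cv2.imwrite('pics/z11.png',np.hstack([cv2.resize(a[100:220,250:370],None,fx=3.3,fy=3.3,interpolation=2),cv2.resize(b[190:310,230:350],None,fx=3.3,fy=3.3,interpolation=2)])[:,:,::-1])
E
```

```text
grip [0.4877 0.1669 0.1496] t 9.93 pos [0.4944 0.1639 0.3299] yawx 94.42 F [ 1.1 -0.8 -1.6] w 0.463 | rel mm [-0.3 -1.4 -0.9] turn 0.0013794833913048385
tool z [ -2.11   0.97 -57.25] deg
```

View pics/z11.png

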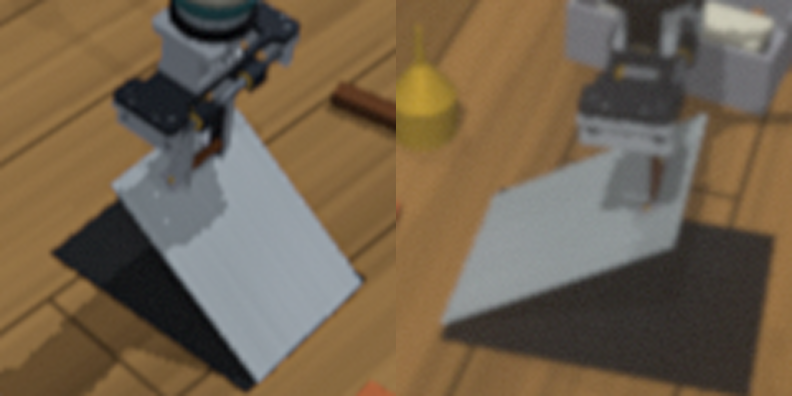

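```bash
python3 - <<'E'
from h import *
for z in (.008,.02): print(plane('scene',[(359.7,185.8),(327.3,216.1)],z).round(4).tolist())
print(tri((359.7,185.8),(244,288.5)),tri((327.3,216.1),(259.7,248)))
E
```

```text
[[0.6365, 0.2617, 0.008], [0.647, 0.0952, 0.008]]
[[0.6417, 0.2529, 0.02], [0.6521, 0.0883, 0.02]]
(array([632.74606837, 262.69800003,   5.07870654]), np.float64(5.362043960788352)) (array([645.43480938,  95.44265277,   6.76610985]), np.float64(2.1966344793502506))
```

The far edge is a few mm above the mat and about 10 mm too far forward (tilt about 35°), so I'll move back and lower until it touches.

drive_tool(targets=[1, 0, -5, 1, 0, 1, 0, -5, 2, 0, 1, 0, 0, 3, 0, 1, 0, 0, 3, 0, 1, 0, 0, 0, 0])

```text
time: 10.45
tool_pos: [0.4831, 0.1636, 0.3236]
tool_rot: [-2.109, -2.279, 0.013]
wrist_force: [1.5, -0.0, 0.8]
grip_width: 0.464
```

```bash
python3 - <<'E'
from h import *
relg([.4789,.1659,.143],94.34)
a=save('scene','s12.png');b=save('side','d12.png');
cv2.imwrite('pics/z12.png',np.hstack([cv2.resize(a[100:220,250:370],None,fx=3.3,fy=3.3,interpolation=2),cv2.resize(b[190:310,230:350],None,fx=3.3,fy=3.3,interpolation=2)])[:,:,::-1])
E
```

```text
grip [0.4773 0.1669 0.1433] t 10.45 pos [0.4831 0.1636 0.3236] yawx 94.43 F [ 1.5 -0.   0.8] w 0.464 | rel mm [-1.2  1.5  0.2] turn 0.0016440810043371538
tool z [ -1.85   1.06 -57.26] deg
```

View pics/z12.png

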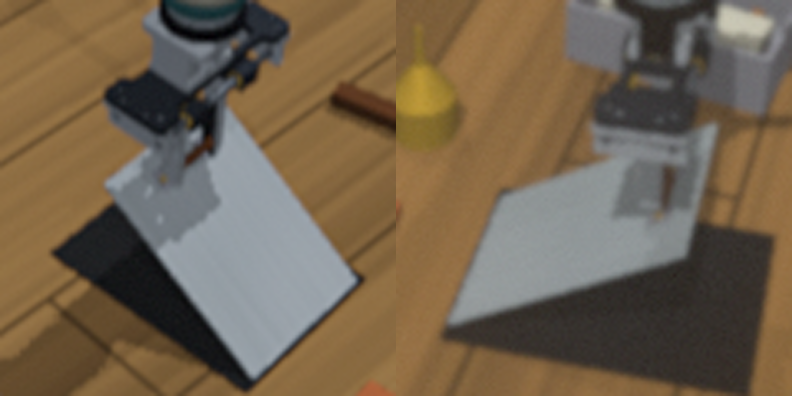

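The wrist force flipped from -1.7 to +0.8 N, so the far edge is on the mat. I'll loosen the grip and lay it down along the arc.

drive_tool(targets=[1, 0, 0, 0, 0, 1, 0, 0, 0, 0, 1, 0, -4, 5, 0, 1, 0, -4, 5, 0, 1, 0, -4, 5, 0, 1, 0, -5, 6, 0, 1, 0, -5, 6, 0, 1, 0, 0, 0, 0], newtons=8)

```text
time: 11.22
tool_pos: [0.4581, 0.1619, 0.2934]
tool_rot: [-2.109, -2.278, 0.015]
wrist_force: [-0.8, 0.3, -0.2]
grip_width: 0.467
```

```bash
python3 - <<'E'
from h import *
u=np.array([.9971,.0757]);C=np.array([.6104,.1759])
g=C-.1538*u; relg([g[0],g[1],.1166],94.34)
a=save('scene','s13.png');b=save('side','d13.png');
cv2.imwrite('pics/z13.png',np.hstack([cv2.resize(a[100:220,250:370],None,fx=3.3,fy=3.3,interpolation=2),cv2.resize(b[190:310,230:350],None,fx=3.3,fy=3.3,interpolation=2)])[:,:,::-1])
E
```

```text
grip [0.452  0.1651 0.1131] t 11.22 pos [0.4581 0.1619 0.2934] yawx 94.41 F [-0.8  0.3 -0.2] w 0.467 | rel mm [-1.2  4.8 -3.7] turn 0.0012351370423770963
tool z [ -1.94   1.02 -57.26] deg
```

View pics/z13.png

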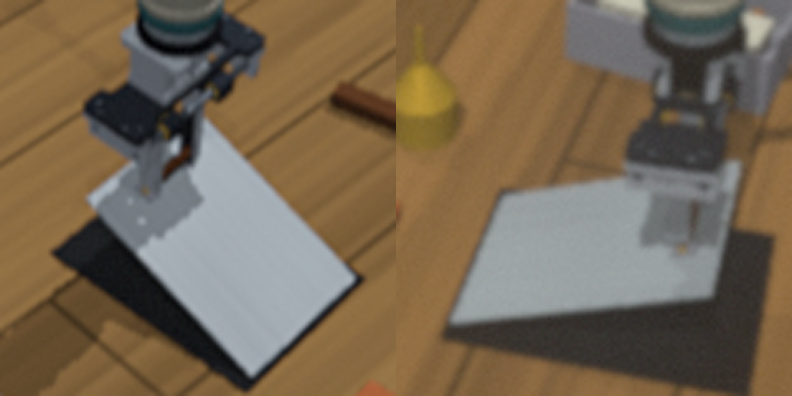

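drive_tool(targets=[1, 0, -3, 7, 0, 1, 0, -3, 7, 0, 1, 0, -4, 7, 0, 1, 0, -4, 8, 0, 1, 0, -3, 8, 0, 1, 0, -3, 8, 0, 1, 0, -3, 8, 0, 1, 0, 0, 0, 0])

```text
time: 11.98
tool_pos: [0.4334, 0.1612, 0.2379]
tool_rot: [-2.112, -2.282, 0.007]
wrist_force: [-0.5, 0.0, 0.4]
grip_width: 0.467
```

```bash
python3 - <<'E'
from h import *
relg([.4239,.1618,.041],94.34)
a=save('scene','s14.png');b=save('side','d14.png');
cv2.imwrite('pics/z14.png',np.hstack([cv2.resize(a[100:220,250:370],None,fx=3.3,fy=3.3,interpolation=2),cv2.resize(b[190:310,230:350],None,fx=3.3,fy=3.3,interpolation=2)])[:,:,::-1])
E
```

```text
grip [0.4286 0.1645 0.0576] t 11.98 pos [0.4334 0.1612 0.2379] yawx 94.41 F [-0.5  0.   0.4] w 0.467 | rel mm [-2.7 -4.4 16.7] turn 0.001228572804919504
tool z [ -1.54   1.06 -57.27] deg
```

View pics/z14.png

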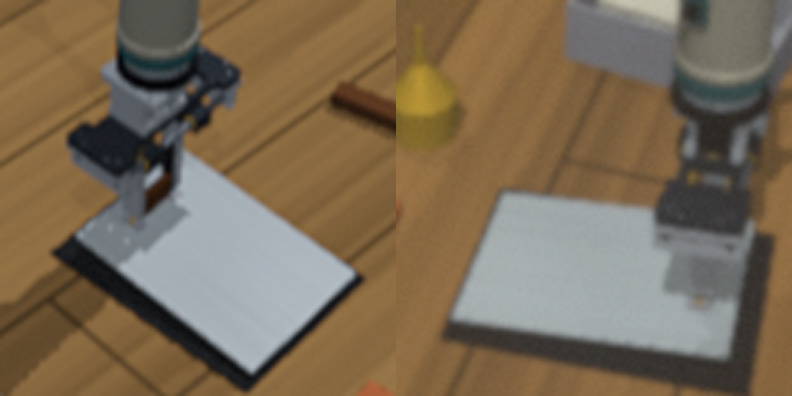

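drive_tool(targets=[1, 0, -1, 6, 0, 1, 0, -1, 5, 0, 1, 0, 0, 4, 0, 1, 0, 0, 0, 0])

```text
time: 12.42
tool_pos: [0.4324, 0.1617, 0.2238]
tool_rot: [-2.114, -2.283, 0.002]
wrist_force: [-1.1, 0.9, -0.6]
grip_width: 0.47
```

```bash
python3 - <<'E'
from h import *
relg([.4239,.1618,.041],94.34)
a=save('scene','s15.png');b=save('side','d15.png');
cv2.imwrite('pics/z15.png',np.hstack([cv2.resize(a[100:220,250:370],None,fx=3.3,fy=3.3,interpolation=2),cv2.resize(b[190:310,230:350],None,fx=3.3,fy=3.3,interpolation=2)])[:,:,::-1])
E
```

```text
grip [0.4283 0.1653 0.0435] t 12.42 pos [0.4324 0.1617 0.2238] yawx 94.38 F [-1.1  0.9 -0.6] w 0.47 | rel mm [-3.2 -4.6  2.6] turn 0.0007523472632079668
tool z [ -1.31   1.13 -57.27] deg
```

View pics/z15.png

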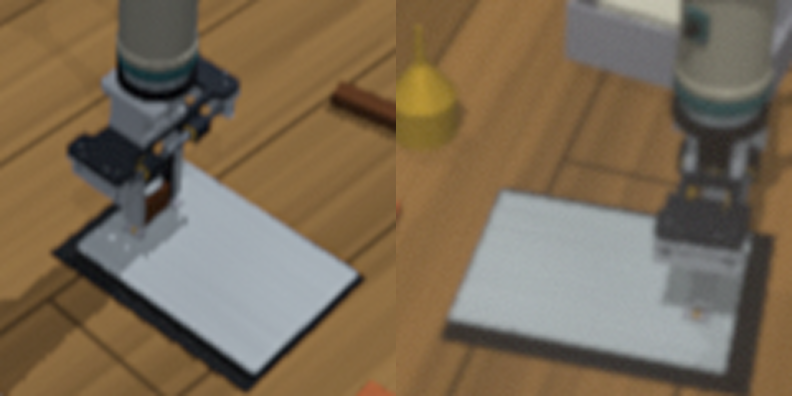

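```bash
cat > lidm.py <<'E'
from h import *
import sys
def rect(n,f,seed,thr,z,erode=0):
    im=cv2.imread('pics/'+f); g=im.astype(int)
    v=np.median(g[seed[1]-2:seed[1]+3,seed[0]-2:seed[0]+3].reshape(-1,3),0)
    m=(np.abs(g-v).max(2)<thr).astype(np.uint8)
    k,l=cv2.connectedComponents(m); m=(l==l[seed[1],seed[0]]).astype(np.uint8)
    cs,_=cv2.findContours(m,cv2.RETR_EXTERNAL,cv2.CHAIN_APPROX_NONE)
    ct=cv2.convexHull(max(cs,key=cv2.contourArea))[:,0,:]
    P=plane(n,ct,z)[:,:2]; r=cv2.minAreaRect((P*1000).astype(np.float32)); return r,ct
for n,f,s in [('scene',sys.argv[1],(313,181)),('side',sys.argv[2],(285,270))]:
    r,ct=rect(n,f,s,40,.016); print(n,np.round(r[0],1),np.round(r[1],1),round(r[2],2))
E
python3 lidm.py s15.png d15.png
```

```text
scene [520.7 173. ] [226.4 163.6] 3.99
side [515.9 172.6] [231. 160.] 3.79
```

drive_tool(targets=[1, -2, -4, 0, 0, 1, -2, -4, 0, 0, 1, -1, -2, 0, 0, 1, 0, 0, 0, 0], newtons=20)

```text
time: 12.85
tool_pos: [0.4226, 0.1554, 0.2245]
tool_rot: [-2.114, -2.285, -0.001]
wrist_force: [-0.1, 0.3, -0.9]
grip_width: 0.467
```

```bash
python3 - <<'E'
from h import *
relg([.4239,.1618,.041],94.34)
a=save('scene','s16.png');b=save('side','d16.png');
cv2.imwrite('pics/z16.png',np.hstack([cv2.resize(a[100:220,250:370],None,fx=3.3,fy=3.3,interpolation=2),cv2.resize(b[190:310,230:350],None,fx=3.3,fy=3.3,interpolation=2)])[:,:,::-1])
E
python3 lidm.py s16.png d16.png
```

```text
grip [0.4189 0.159  0.0442] t 12.85 pos [0.4226 0.1554 0.2245] yawx 94.42 F [-0.1  0.3 -0.9] w 0.467 | rel mm [2.3 5.3 3.2] turn 0.00138380499471032
tool z [ -1.2    1.14 -57.28] deg
scene [511.1 167.5] [227.2 163.4] 3.97
side [506.7 166.1] [230.3 160.6] 4.05
```

View pics/z16.png

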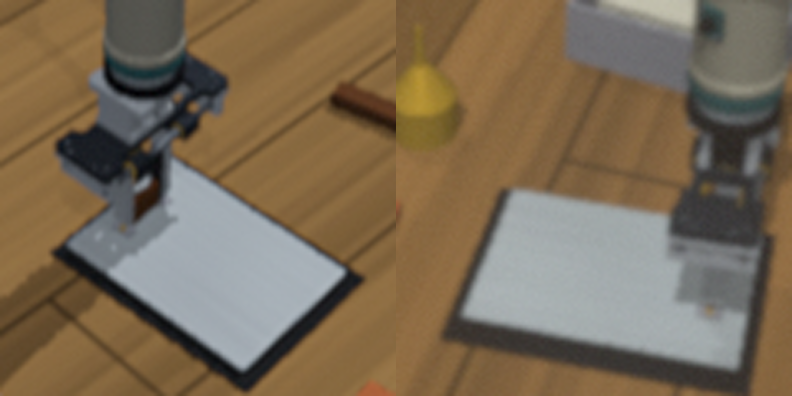

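Lid centre is now within about 2 mm of the mat centre. I'll lower the last bit and release.

drive_tool(targets=[1, 0, 0, 2, 0, 1, 0, 0, 2, 0, 1, 0, 0, 0, 0, 0, 0, 0, 0, 0, -0.4, 0, 0, 0, 0, -0.4, 0, 0, 0, 0, -0.4, 0, 0, 0, 0], newtons=5)

```text
time: 13.53
tool_pos: [0.4239, 0.156, 0.2215]
tool_rot: [-2.116, -2.285, -0.006]
wrist_force: [-0.7, -0.3, 0.1]
grip_width: 0.672
```

```bash
python3 - <<'E'
from h import *
relg([.4189,.159,.2],94.34)
save('wrist','w17.png')
E
```

```text
grip [0.4207 0.1597 0.0412] t 13.53 pos [0.4239 0.156  0.2215] yawx 94.39 F [-0.7 -0.3  0.1] w 0.672 | rel mm [   2.9   -4.4 -158.7] turn 0.0008115188161827207
tool z [ -1.     1.2  -57.28] deg
```

View pics/w17.png

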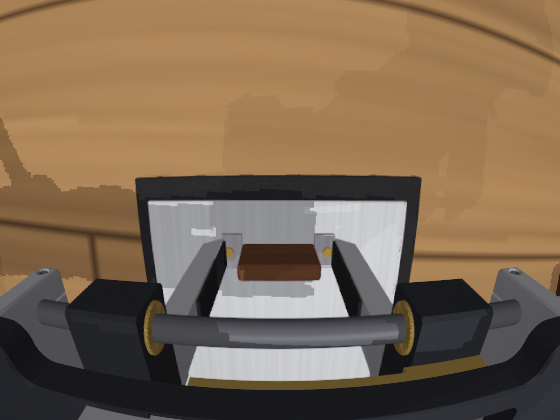

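Fingers are clear of the tab on both sides (tab at columns 238–321). Rising, with a check after clearing it.

drive_tool(targets=[-0.5, 0, 0, -8, 0, -0.5, 0, 0, -12, 0, -0.5, 0, 0, -15, 0, -0.5, 0, 0, -15, 0, -0.5, 0, 0, 0, 0])

```text
time: 14.0
tool_pos: [0.4246, 0.1548, 0.2741]
tool_rot: [-2.115, -2.284, -0.002]
wrist_force: [0.5, -0.6, 0.6]
grip_width: 0.748
```

```bash
python3 - <<'E'
from h import *
relg([.4189,.159,.2],94.34)
E
```

```text
grip [0.421  0.1585 0.0938] t 14.0 pos [0.4246 0.1548 0.2741] yawx 94.38 F [ 0.5 -0.6  0.6] w 0.748 | rel mm [   3.    -4.  -106.1] turn 0.0007439763951083158
tool z [ -1.15   1.17 -57.28] deg
```

```bash
python3 - <<'E'
from h import *
a=save('scene','s18.png');b=save('side','d18.png');
cv2.imwrite('pics/z18.png',np.hstack([cv2.resize(a[170:300,165:295],None,fx=3,fy=3,interpolation=2),cv2.resize(b[145:275,255:385],None,fx=3,fy=3,interpolation=2)])[:,:,::-1])
E
python3 lidm.py s18.png d18.png
```

```text
scene [509.4 166.6] [231.4 161.9] 3.97
side [506.5 166.9] [230.5 162.3] 4.09
```

View pics/z18.png

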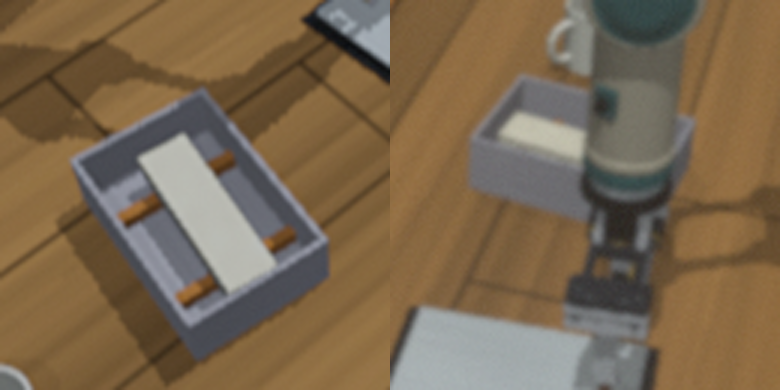

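View pics/s18.png

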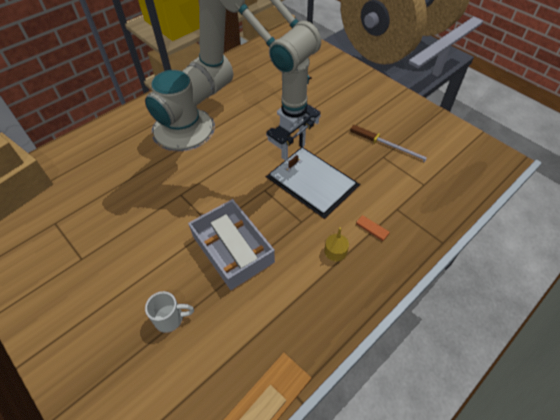

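The lid lies flat on the mat (offset about 1–2 mm). Now measure the stone and tub from the scene view.

```bash
python3 - <<'E'
from h import *
im=cv2.imread('pics/s18.png'); g=im.astype(int)
v=g[240,232]; print(v)
hsv=cv2.cvtColor(im,cv2.COLOR_BGR2HSV); print(hsv[240,232],hsv[246,232], g[218,212])
m=(np.abs(g-v).max(2)<30).astype(np.uint8);k,l=cv2.connectedComponents(m);m=(l==l[240,232]).astype(np.uint8)
cs,_=cv2.findContours(m,0,1);ct=cv2.convexHull(max(cs,key=cv2.contourArea))[:,0,:]
P=plane('scene',ct,.052)[:,:2]*1000;print('stone',cv2.minAreaRect(P.astype(np.float32)))
# rim outer corners from crop (px): 
c=[(72,160),(205,88),(329,240),(190,327)]
uv=[(165+x/3,170+y/3) for x,y in c]; P=plane('scene',uv,.07)*1000; print(P.round(1),P.mean(0)); 
print(cv2.minAreaRect(P[:,:2].astype(np.float32)))
E
```

```text
[177 185 184]
[ 34  11 185] [ 34  11 185] [84 76 75]
stone ((536.984619140625, -186.271728515625), (51.560855865478516, 180.53640747070312), 80.35964965820312)
[[ 416.7 -249.9   70. ]
 [ 436.5 -101.6   70. ]
 [ 652.3 -130.    70. ]
 [ 633.6 -278.5   70. ]] [ 534.77532158 -190.00436687   70.        ]
((534.9589233398438, -190.0146942138672), (149.68980407714844, 218.70423889160156), 82.47508239746094)
```

drive_tool(targets=[-0.5, 0, 0, -20, 0.03, -0.5, -10, 3, -25, 0.045, -0.5, -20, 6, -25, 0.045, -0.5, -26, 6, -20, 0.045, -0.5, -28, 6, -8, 0.045, -0.5, -28, 6, 0, 0.035, -0.5, -28, 6, 0, 0, -0.5, -28, 6, 0, 0])

```text
time: 14.77
tool_pos: [0.4463, -0.02, 0.3634]
tool_rot: [-2.373, -1.999, 0.024]
wrist_force: [-0.2, 0.2, -0.4]
grip_width: 0.754
```

```bash
python3 -c "
from h import *
relg([.5357,-.186,.20],80.36)"
```

```text
grip [ 0.4396 -0.0165  0.1831] t 14.77 pos [ 0.4463 -0.02    0.3634] yawx 80.2 F [-0.2  0.2 -0.4] w 0.754 | rel mm [-150.4  122.7  -23.7] turn -0.002791500994162449
tool z [ -2.1    1.11 -57.25] deg
```

drive_tool(targets=[-0.5, -20, 16, -3, 0, -0.5, -21, 17, -3, 0, -0.5, -21, 17, -3, 0, -0.5, -21, 17, -3, 0, -0.5, -21, 17, -3, 0, -0.5, -20, 16, -3, 0, -0.5, -12, 10, -3, 0, -0.5, 0, 0, 0, 0])

```text
time: 15.43
tool_pos: [0.5321, -0.1864, 0.3677]
tool_rot: [-2.37, -1.982, 0.038]
wrist_force: [-0.0, -0.3, 0.1]
grip_width: 0.751
```

```bash
python3 -c "
from h import *
relg([.5357,-.186,.20],80.36)
save('wrist','w19.png')"
```

```text
grip [ 0.5227 -0.1821  0.1876] t 15.43 pos [ 0.5321 -0.1864  0.3677] yawx 79.78 F [-0.  -0.3  0.1] w 0.751 | rel mm [ -1.3  12.7 -13.1] turn -0.010162240846573918
tool z [ -2.97   1.36 -57.21] deg
```

View pics/w19.png

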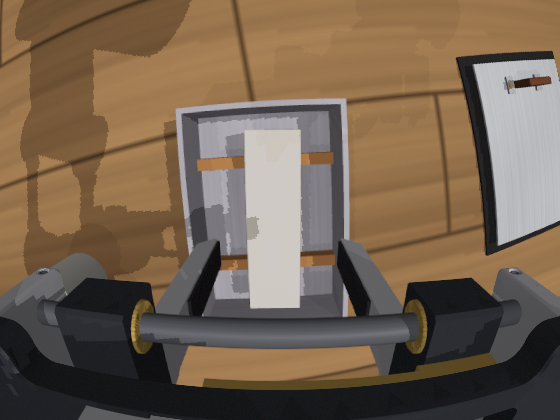

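```bash
cat > stonew.py <<'E'
from h import *
import sys
def stone(f,st,seed,z=.052,thr=30):
    im=cv2.imread('pics/'+f); g=im.astype(int)
    v=np.median(g[seed[1]-3:seed[1]+4,seed[0]-3:seed[0]+4].reshape(-1,3),0)
    m=(np.abs(g-v).max(2)<thr).astype(np.uint8);m=cv2.morphologyEx(m,cv2.MORPH_OPEN,np.ones((5,5)))
    k,l=cv2.connectedComponents(m);m=(l==l[seed[1],seed[0]]).astype(np.uint8)
    cs,_=cv2.findContours(m,0,1);ct=max(cs,key=cv2.contourArea)[:,0,:]
    P=plane('wrist',ct,z,st)[:,:2]*1000; return cv2.minAreaRect(P.astype(np.float32))
E
python3 - <<'E'
from stonew import *
st=status.read_state()
print(stone('w19.png',st,(280,190)))
P=plane('wrist',[(178,108),(346,99)],.07,st)*1000;print(P.round(1), P.mean(0)) # near rim corners
E
```

```text
((531.276123046875, -184.91921997070312), (51.5681037902832, 179.623046875), 80.40935516357422)
[[ 408.5 -248.1   70. ]
 [ 428.  -101.4   70. ]] [ 418.28593136 -174.77297841   70.        ]
```

Stone centre ≈ (533, -185.5) mm, yaw -9.6°, and about (+3,+4) mm off the tub's middle. The tool has picked up about 3° of tilt from motion lag. I'll test whether a quick inward move and a slow return undoes it.

drive_tool(targets=[-0.5, 0, -30, 0, 0, -0.5, 0, -38, 0, 0, -0.5, 0, -38, 0, 0, -0.5, 0, 0, 0, 0])

```text
time: 15.82
tool_pos: [0.422, -0.1619, 0.3672]
tool_rot: [-2.355, -1.974, 0.043]
wrist_force: [-0.5, 0.6, -0.5]
grip_width: 0.752
```

```bash
python3 -c "
from h import *
relg([.533,-.1855,.20],80.36)"
```

```text
grip [ 0.4102 -0.1558  0.1873] t 15.82 pos [ 0.422  -0.1619  0.3672] yawx 79.9 F [-0.5  0.6 -0.5] w 0.752 | rel mm [ -7.5 124.9 -21.7] turn -0.007957132644161875
tool z [ -3.73   1.95 -57.15] deg
```

drive_tool(targets=[-0.5, 0, 6, 0, 0, -0.5, 0, 10, 0, 0, -0.5, 0, 12, 0, 0, -0.5, 0, 12, 0, 0, -0.5, 0, 12, 0, 0, -0.5, 0, 12, 0, 0, -0.5, 0, 12, 0, 0, -0.5, 0, 6, 0, 0])

```text
time: 16.48
tool_pos: [0.5138, -0.1736, 0.3588]
tool_rot: [-2.352, -1.98, 0.038]
wrist_force: [1.2, -0.9, 0.1]
grip_width: 0.751
```

```bash
python3 -c "
from h import *
relg([.533,-.1855,.20],80.36)"
```

```text
grip [ 0.5026 -0.1672  0.1789] t 16.48 pos [ 0.5138 -0.1736  0.3588] yawx 80.13 F [ 1.2 -0.9  0.1] w 0.751 | rel mm [-12.3  31.6 -23.6] turn -0.004035421105690225
tool z [ -3.55   2.03 -57.15] deg
```

Opposite effect: the quick inward move added tilt and the slow outward one removed a little. So I'll try slow inward, then fast outward.

drive_tool(targets=[-0.5, 0, -8, -2, 0, -0.5, 0, -12, -2, 0, -0.5, 0, -12, -2, 0, -0.5, 0, -12, -2, 0, -0.5, 0, -12, -2, 0, -0.5, 0, -12, -2, 0, -0.5, 0, -6, -2, 0, -0.5, 0, 0, 0, 0])

```text
time: 17.15
tool_pos: [0.4355, -0.1596, 0.3781]
tool_rot: [-2.348, -1.979, 0.041]
wrist_force: [0.2, -0.6, 0.1]
grip_width: 0.748
```

```bash
python3 -c "
from h import *
relg([.533,-.1855,.20],80.36)"
```

```text
grip [ 0.4237 -0.153   0.1982] t 17.15 pos [ 0.4355 -0.1596  0.3781] yawx 80.22 F [ 0.2 -0.6  0.1] w 0.748 | rel mm [-13.4 112.8 -10.2] turn -0.0025109204986696002
tool z [ -3.77   2.1  -57.14] deg
```

drive_tool(targets=[-0.5, -3, 32, 0, 0, -0.5, -4, 38, 0, 0, -0.5, -4, 38, 0, 0, -0.5, 0, 0, 0, 0])

```text
time: 17.48
tool_pos: [0.539, -0.1887, 0.3728]
tool_rot: [-2.355, -1.979, 0.037]
wrist_force: [0.2, 0.2, 0.1]
grip_width: 0.749
```

```bash
python3 -c "
from h import *
relg([.533,-.1855,.20],80.36)"
```

```text
grip [ 0.5281 -0.1825  0.1928] t 17.48 pos [ 0.539  -0.1887  0.3728] yawx 80.05 F [0.2 0.2 0.1] w 0.749 | rel mm [-1.9  4.8 -7.6] turn -0.0053647779129134985
tool z [ -3.46   1.97 -57.16] deg
```

Speed matters little and the drift is small. The pitch part of the tilt doesn't matter for a level grasp, since only changes after gripping count, and the roll part is only about 1.4°. Proceeding down in short, checked steps.

drive_tool(targets=[-0.5, -2, 5, 6, 0.004, -0.5, 0, 1, 12, 0, -0.5, 0, 1, 14, 0, -0.5, 0, 1, 14, 0, -0.5, 0, 1, 14, 0, -0.5, 0, 0, 8, 0, -0.5, 0, 0, 0, 0])

```text
time: 18.07
tool_pos: [0.5431, -0.1909, 0.3005]
tool_rot: [-2.363, -1.974, 0.036]
wrist_force: [-0.6, -0.4, -0.4]
grip_width: 0.751
```

```bash
python3 - <<'E'
from stonew import *
relg([.533,-.1855,.038],80.36)
st=status.read_state(); save('wrist','w20.png')
print(stone('w20.png',st,(278,230)))
E
```

```text
grip [ 0.5326 -0.1849  0.1205] t 18.07 pos [ 0.5431 -0.1909  0.3005] yawx 79.7 F [-0.6 -0.4 -0.4] w 0.751 | rel mm [-2.4  5.7 82.3] turn -0.01144780761820766
tool z [ -3.32   1.92 -57.17] deg
((576.1080322265625, -154.84725952148438), (908.6942749023438, 584.0673828125), 77.3798599243164)
```

View pics/w20.png

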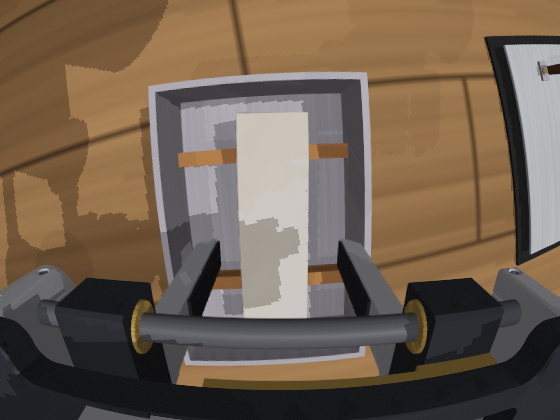

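```bash
python3 - <<'E'
from h import *
st=status.read_state()
P=plane('wrist',[(236.5,113.5),(308,112.5),(243,318.5),(308,319)],.052,st)*1000
print(P.round(1)); print(P.mean(0).round(1), np.degrees(np.arctan2(*(P[2]+P[3]-P[0]-P[1])[1::-1])).round(2))
E
```

```text
[[ 441.4 -197.    52. ]
 [ 449.9 -146.4   52. ]
 [ 600.8 -225.    52. ]
 [ 611.4 -172.4   52. ]]
[ 525.9 -185.2   52. ] -9.55
```

Stone from its near end: centre ≈ (534, -186.5), consistent. Continue down.

drive_tool(targets=[-0.5, -1, 1, 10, -0.006, -0.5, -1, 1, 12, -0.006, -0.5, 0, 1, 12, 0, -0.5, 0, 1, 10, 0, -0.5, 0, 1, 4, 0, -0.5, 0, 0, 0, 0])

```text
time: 18.62
tool_pos: [0.5458, -0.1933, 0.2536]
tool_rot: [-2.356, -1.995, 0.029]
wrist_force: [0.7, 0.3, 0.9]
grip_width: 0.751
```

```bash
python3 - <<'E'
from stonew import *
relg([.5337,-.186,.038],80.36)
E
```

```text
grip [ 0.5369 -0.188   0.0735] t 18.62 pos [ 0.5458 -0.1933  0.2536] yawx 80.47 F [0.7 0.3 0.9] w 0.751 | rel mm [ 0.8 -1.6 35.6] turn 0.0019234532143063605
tool z [ -2.83   1.66 -57.21] deg
```

drive_tool(targets=[-0.5, 1, -2, 8, 0, -0.5, 0, -1, 8, 0, -0.5, 0, -1, 8, 0, -0.5, 0, 0, 7, 0, -0.5, 0, 0, 3, 0, -0.5, 0, 0, 0, 0])

```text
time: 19.12
tool_pos: [0.5402, -0.1905, 0.2176]
tool_rot: [-2.358, -1.997, 0.028]
wrist_force: [-0.5, 0.3, 1.1]
grip_width: 0.749
```

```bash
python3 - <<'E'
from stonew import *
relg([.5337,-.186,.038],80.36)
save('wrist','w21.png')
E
```

```text
grip [ 0.5317 -0.1855  0.0375] t 19.12 pos [ 0.5402 -0.1905  0.2176] yawx 80.49 F [-0.5  0.3  1.1] w 0.749 | rel mm [-0.1  2.  -0.6] turn 0.0022828028582841955
tool z [ -2.71   1.6  -57.21] deg
```

View pics/w21.png

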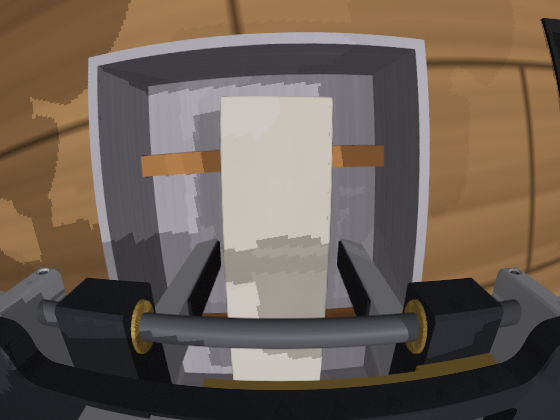

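```bash
python3 - <<'E'
from h import *
st=status.read_state()
P=plane('wrist',[(221,98),(332,97)],.052,st)*1000; n=P.mean(0)[:2]; print(n, n+90*np.array([.986,-.167]))
P=plane('wrist',[(90,58),(424,41)],.07,st)*1000; n=P.mean(0)[:2]; print('tub',n+110*np.array([.9915,-.13]))
E
```

```text
[ 445.36714017 -171.71802738] [ 534.10714017 -186.74802738]
tub [ 528.90582786 -191.87056026]
```

Stone is centred between the fingers (columns 221–332), with the grasp within 2–3 mm of mid length. Nudge and grip.

drive_tool(targets=[-0.5, 0, 2, 0, 0, 0, 0, 0, 0, 0, 0, 0, 0, 0, 0, 1, 0, 0, 0, 0, 1, 0, 0, 0, 0], newtons=15)

```text
time: 19.58
tool_pos: [0.5431, -0.1915, 0.2185]
tool_rot: [-2.359, -1.999, 0.027]
wrist_force: [-0.4, 0.5, -2.7]
grip_width: 0.555
```

drive_tool(targets=[1, 0, 0, 0, 0, 1, 0, 0, 0, 0, 1, 0, 0, 0, 0, 1, 0, 0, 0, 0], newtons=60)

```text
time: 19.92
tool_pos: [0.5431, -0.1914, 0.2185]
tool_rot: [-2.359, -1.999, 0.027]
wrist_force: [1.2, -0.2, -0.7]
grip_width: 0.551
```

```bash
python3 - <<'E'
from h import *
relg([.534,-.186,.186],80.36)
E
```

```text
grip [ 0.535  -0.1867  0.0383] t 19.92 pos [ 0.5431 -0.1914  0.2185] yawx 80.52 F [ 1.2 -0.2 -0.7] w 0.551 | rel mm [   3.3   -8.3 -147.4] turn 0.0028137262090717407
tool z [ -2.59   1.49 -57.22] deg
```

drive_tool(targets=[1, 0, 0, -4, 0, 1, 0, 0, -6, 0, 1, 0, 0, -8, 0, 1, 0, 0, -8, 0, 1, 0, 0, -8, 0, 1, 0, 0, 0, 0])

```text
time: 20.42
tool_pos: [0.5435, -0.1916, 0.2531]
tool_rot: [-2.355, -1.994, 0.031]
wrist_force: [0.0, -0.1, -5.6]
grip_width: 0.554
```

```bash
python3 - <<'E'
from h import *
relg([.535,-.1867,.186],80.36)
a=save('scene','s22.png');b=save('side','d22.png');
cv2.imwrite('pics/z22.png',np.hstack([cv2.resize(a[160:290,165:295],None,fx=3,fy=3,interpolation=2),cv2.resize(b[125:255,255:385],None,fx=3,fy=3,interpolation=2)])[:,:,::-1])
E
```

```text
grip [ 0.5343 -0.1862  0.073 ] t 20.42 pos [ 0.5435 -0.1916  0.2531] yawx 80.49 F [ 0.  -0.1 -5.6] w 0.554 | rel mm [   2.    -5.5 -112.8] turn 0.0023234526807049244
tool z [ -2.93   1.7  -57.2 ] deg
```

View pics/z22.png

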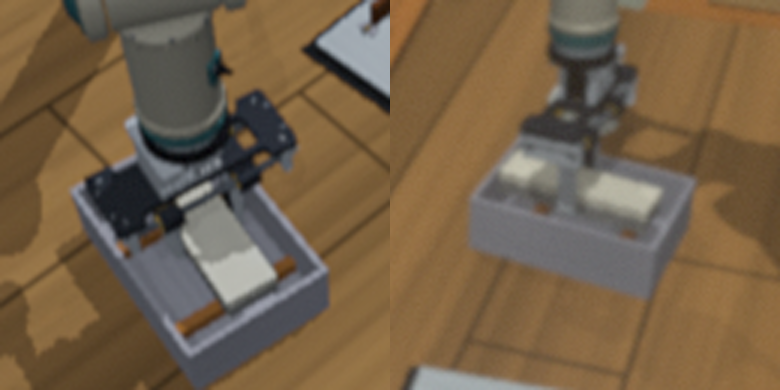

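Stone is up and held (z-force -5.6 N, about its weight). I'll continue with fewer, larger steps to limit tilt drift.

drive_tool(targets=[1, 0, 0, -12, 0, 1, 0, -1, -20, 0, 1, 0, -1, -24, 0, 1, 0, -1, -24, 0, 1, 0, -1, -16, 0, 1, 0, 0, 0, 0])

```text
time: 21.02
tool_pos: [0.5426, -0.193, 0.3475]
tool_rot: [-2.346, -1.986, 0.038]
wrist_force: [0.6, -0.0, -6.0]
grip_width: 0.551
```

```bash
python3 - <<'E'
from h import *
relg([.532,-.1897,.187],80.36)
a=save('scene','s23.png');b=save('side','d23.png');
cv2.imwrite('pics/z23.png',np.hstack([cv2.resize(a[130:290,150:310],None,fx=2.4,fy=2.4,interpolation=2),cv2.resize(b[85:245,240:400],None,fx=2.4,fy=2.4,interpolation=2)])[:,:,::-1])
E
```

```text
grip [ 0.5313 -0.1866  0.1675] t 21.02 pos [ 0.5426 -0.193   0.3475] yawx 80.47 F [ 0.6 -0.  -6. ] w 0.551 | rel mm [ -2.5  -0.1 -19.6] turn 0.0019548172572642353
tool z [ -3.59   2.03 -57.15] deg
```

View pics/z23.png

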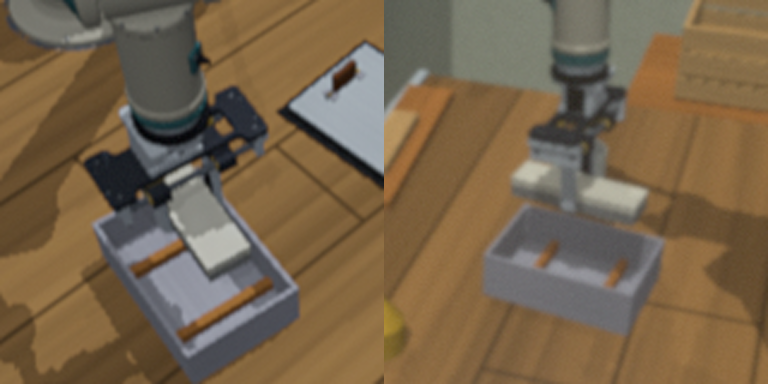

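drive_tool(targets=[1, -1, 0, -10, 0, 1, -1, 0, -9, 0, 1, 0, 0, 0, 0, 1, 0, 0, 0, 0])

```text
time: 21.45
tool_pos: [0.5416, -0.1948, 0.3598]
tool_rot: [-2.335, -1.977, 0.047]
wrist_force: [0.4, 0.2, -5.1]
grip_width: 0.546
```

```bash
python3 - <<'E'
from h import *
relg([.532,-.1897,.187],80.36)
a=save('scene','s24.png');b=save('side','d24.png');
cv2.imwrite('pics/z24.png',np.hstack([cv2.resize(a[130:260,170:300],None,fx=3,fy=3,interpolation=2),cv2.resize(b[105:235,250:380],None,fx=3,fy=3,interpolation=2)])[:,:,::-1])
E
```

```text
grip [ 0.5279 -0.1872  0.18  ] t 21.45 pos [ 0.5416 -0.1948  0.3598] yawx 80.45 F [ 0.4  0.2 -5.1] w 0.546 | rel mm [-1.6  3.9 -7.4] turn 0.0015730180539484328
tool z [ -4.36   2.42 -57.08] deg
```

View pics/z24.png

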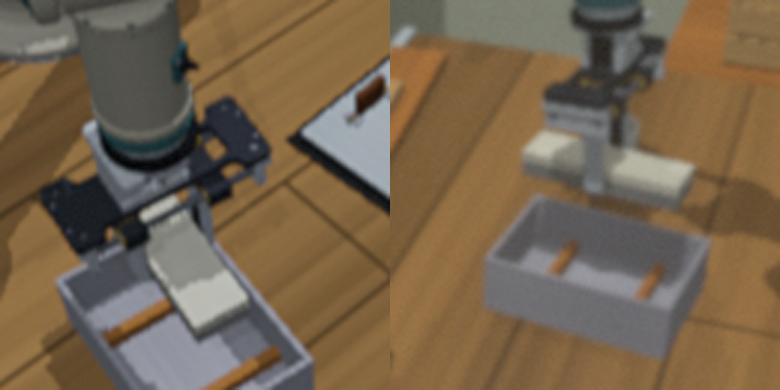

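drive_tool(targets=[1, 0, 0, 0, 0, 1, 0, 0, 0, 0, 1, 0, 0, 0, 0, 1, 0, 0, 0, 0])

```text
time: 21.88
tool_pos: [0.5414, -0.1947, 0.3583]
tool_rot: [-2.333, -1.976, 0.048]
wrist_force: [-0.8, 0.1, -6.2]
grip_width: 0.548
```

```bash
python3 - <<'E'
from h import *
relg([.532,-.1897,.187],80.36)
for i in range(6): cams.read_camera('wrist')
relg([.532,-.1897,.187],80.36)
E
```

```text
grip [ 0.5273 -0.1868  0.1786] t 21.88 pos [ 0.5414 -0.1947  0.3583] yawx 80.45 F [-0.8  0.1 -6.2] w 0.548 | rel mm [-1.8  4.4 -8.8] turn 0.001511045401874535
tool z [ -4.47   2.49 -57.07] deg
grip [ 0.5274 -0.1869  0.1789] t 22.18 pos [ 0.5414 -0.1947  0.3586] yawx 80.45 F [-0.1  0.1 -5.3] w 0.551 | rel mm [-1.7  4.3 -8.6] turn 0.001550601211063267
tool z [ -4.45   2.47 -57.07] deg
```

Zero rows under load sag slightly (about 0.4 mm per row), while camera-time holds are steady. I'll measure the stone's actual level by casting side-camera rays onto the vertical plane of its near long face.

```bash
cat > lev.py <<'E'
from h import *
def lev(f,pts):
    st=status.read_state();M=Rm(st['tool_rot']);g=st['tool_pos']+M[:,2]*.1804
    yx=M[:2,0]/np.linalg.norm(M[:2,0]); n=np.array([yx[0],yx[1],0]); 
    p0=g+.026*n; c,d=ray('side',pts)
    P=c+d*(((p0-c)@n)/(d@n))[:,None]
    xd=np.array([yx[1],-yx[0],0]); return np.c_[(P-g)@xd*1000,P[:,2]*1000]
if __name__=='__main__':
    b=save('side','d25.png')
    cv2.imwrite('pics/z25.png',cv2.resize(b[130:190,285:365],None,fx=9,fy=9,interpolation=cv2.INTER_CUBIC)[:,:,::-1])
E
python3 lev.py
```

```text
(no output)
```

View pics/z25.png

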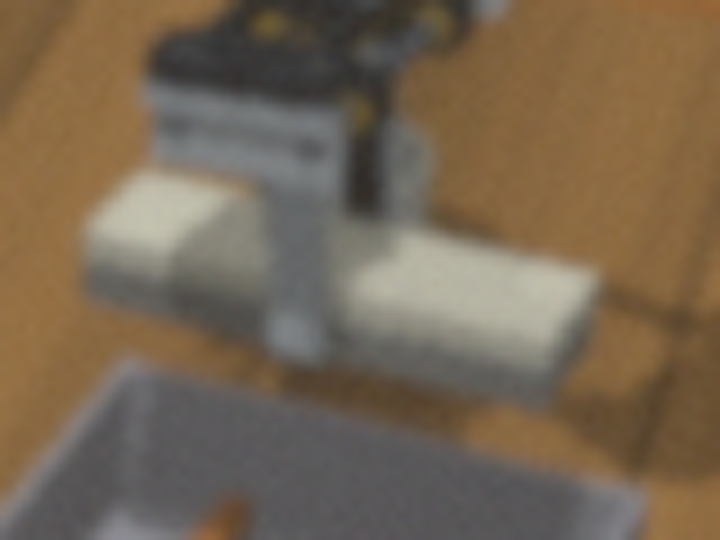

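```bash
python3 - <<'E'
from lev import *
r=lev('',[(285+x/9,130+y/9) for x,y in [(92,295),(545,404),(90,242),(556,352)]]);print(r.round(1))
for a,b in((0,1),(2,3)): print(np.degrees(np.arctan2(r[a,1]-r[b,1],r[a,0]-r[b,0])).round(2))
E
```

```text
[[ 83.6 162.4]
 [-92.6 169.1]
 [ 85.2 184.5]
 [-94.1 191. ]]
-2.17
-2.09
```

The stone is 2.1° off level along its length, with its underside at about 162–166 mm (92–96 mm above the rim) and within about 6 mm of the tub's middle. Each further move tends to add tilt, so I'll hold here and check stillness over 5 s.

```bash
python3 - <<'E'
from h import *
for k in range(5):
    relg([.532,-.1897,.187],80.36)
    for i in range(20): cams.read_camera('wrist')
relg([.532,-.1897,.187],80.36)
save('scene','s26.png');save('side','d26.png')
for n,f0,f1 in(('scene','scene0','s26'),('side','side0','d26')):
    d=np.abs(cv2.imread(f'pics/{f0}.png').astype(int)-cv2.imread(f'pics/{f1}.png')).max(2)
    B={'mug':(.56,-.42,.04)} 
    for nm,c in {'scene':{'mug':(165,312),'oiler':(337,246),'slip':(372,229),'rod':(385,142)},'side':{'mug':(321,155),'oiler':(238,220),'slip':(213,254),'rod':(235,360)}}[n].items():
        print(n,nm,np.median(d[c[1]-15:c[1]+16,c[0]-25:c[0]+26]).round(1),(d[c[1]-15:c[1]+16,c[0]-25:c[0]+26]>40).sum())
E
python3 lidm.py s26.png d26.png
```

```text
grip [ 0.5275 -0.1869  0.1789] t 22.23 pos [ 0.5414 -0.1947  0.3586] yawx 80.45 F [ 0.8 -0.3 -5.3] w 0.553 | rel mm [-1.7  4.2 -8.5] turn 0.0015197008375507823
tool z [ -4.44   2.47 -57.07] deg
grip [ 0.5274 -0.1869  0.1788] t 23.23 pos [ 0.5414 -0.1947  0.3585] yawx 80.45 F [ 0.7  0.1 -6.1] w 0.548 | rel mm [-1.7  4.3 -8.6] turn 0.0015207237295571496
tool z [ -4.45   2.47 -57.07] deg
grip [ 0.5274 -0.1869  0.1788] t 24.23 pos [ 0.5414 -0.1947  0.3585] yawx 80.45 F [ 0.  1. -6.] w 0.55 | rel mm [-1.7  4.3 -8.6] turn 0.0014868118563107064
tool z [ -4.45   2.47 -57.07] deg
grip [ 0.5274 -0.1869  0.1789] t 25.23 pos [ 0.5414 -0.1947  0.3585] yawx 80.44 F [-0.1  0.6 -6. ] w 0.546 | rel mm [-1.7  4.3 -8.6] turn 0.001466545988208534
tool z [ -4.45   2.47 -57.07] deg
grip [ 0.5274 -0.1869  0.1789] t 26.23 pos [ 0.5414 -0.1947  0.3585] yawx 80.44 F [ 0.2  0.2 -6.1] w 0.551 | rel mm [-1.7  4.3 -8.6] turn 0.0014782366386068121
tool z [ -4.45   2.47 -57.07] deg
grip [ 0.5274 -0.1869  0.1789] t 27.23 pos [ 0.5414 -0.1947  0.3585] yawx 80.45 F [ 0.3 -0.4 -5.2] w 0.553 | rel mm [-1.7  4.3 -8.6] turn 0.0015094786759268586
tool z [ -4.45   2.48 -57.07] deg
scene mug 2.0 70
scene oiler 1.0 0
scene slip 1.0 0
scene rod 1.0 0
side mug 40.0 765
side oiler 4.0 0
side slip 4.0 0
side rod 4.0 0
scene [509.1 166.4] [232.1 162.3] 4.0
side [506.5 167.1] [230.5 162.3] 4.0
```

View pics/s26.png

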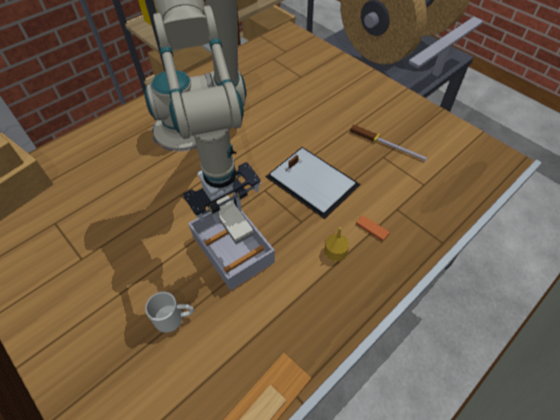

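View pics/d26.png

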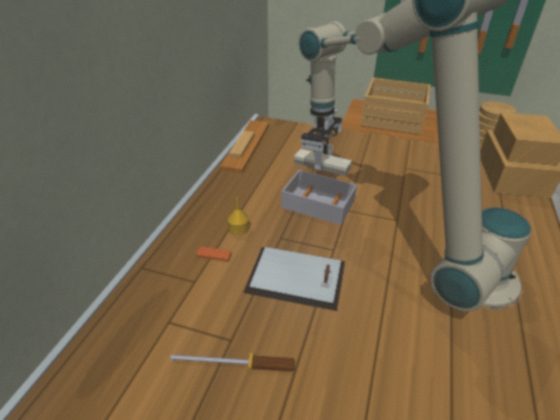

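The stone has stayed motionless for 5 s. The lid is on the mat and the bystanders are unchanged; the mug's image differences come from the arm's shadow in the scene view and the arm in front of it in the side view. Handing in.

```bash
python3 -c "
from h import *
print(manip.hand_in())"
```

```text
the job is handed in; nothing more can be done
None
```

The job is done and handed in at about 27 s. The lid is on the mat and the stone is held over the tub, about 2° off level.

**Lid:** I gripped it by the tab and tipped it to about 35° with its far edge on the rim. I then lifted it off, laid it far edge first on the mat and slid it to centre. In the last check it lay flat and right way up, with its centre about 1–3 mm from the mat's centre and its yaw within 0.4°.

**Stone:** I lifted it straight up and held it for over 5 s. The arm's position and tilt readings stayed constant to about 0.1 mm and 0.02°.

**Checks that were not perfect:**
- **Level:** the tool tilt drifted during the lift. The stone's far end is about 2.1° low along its length (side camera and arm readings agree), and I estimate a sideways tilt of about 1°, which I did not measure directly. I did not correct this.
- **Height:** the stone's underside is about 92 mm above the rim by the arm's readings, about 96 mm by the side camera.
- **Centring:** the stone is about 6 mm from the tub's middle. The scene and wrist cameras disagree by up to about 6 mm in x.
- **Tab contact:** on the first descent a finger touched the tab lightly (about 6 N). I re-centred it before gripping.
- **Bystanders:** the oil can, slip stone and honing rod are unchanged in both views. The mug is unchanged in the scene view apart from the arm's shadow, and was hidden by the arm in the side view.

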